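# Put cleaned cover plates and links up to dry

## Robot

A 6-joint arm with a two-finger parallel gripper is mounted at the origin on a cart in front of the work surface, level with it; the furniture and walls round the work are solid. World frame = base frame: x ahead of the robot, y to its left, z up, the work surface at z = 0. Lengths are in mm, angles in rad, forces in N, time in s.
With the tool pointing down it reaches from about 400 to 825 mm from the base axis. Payload 7 kg.
Tool frame: the origin (TCP) lies midway between the tips of the shut fingers; the grasp point (between the pads) lies grip_point_offset behind it (grip_point_offset is the distance from the TCP to the grasp point, in mm); z points along the fingers, y is the line along which they close (so a half turn about z gives the same grasp; the last joint's range is limited). The gripper opens to 88 mm and grips with 3 to 60 N. Pads are 19 mm wide; open, the fingers measure 130 mm over their backs; the gripper's body (78 mm by 193 mm) begins 47 mm behind the grasp point.
Start: joints at [1.467, 0.359, 0.012, 0, -1.224, -0.288], TCP at [257.757, 623.824, 226.561] pointing down, gripper open.
Joint ranges: [-3.07, 3.07], [-1.43, 2.12], [-1.02, 1.25], [-3.03, 1.67], [-3.05, -0], [-3.03, 3.03]. Speed limits (rad/s): [2.39, 2.39, 3.01, 3.14, 3.14, 3.14].

## Interface

Orientations are given as a rotation vector (axis times angle).
In Python, from workcell import state, capture, sign_off, recognise, mark_of, grip_point_offset gives the robot as it stands.
- The arm moves only by the tool send_rows, never from a script. Its arguments are lists of equal length, an entry for each row: "fingers": the finger opening in m, from 0 to 0.0876; "dp": the shift along the tool's x, y, z in m, a list of three; "rot": the turn, a rotation vector about the tool's x, y, z in rad, a list of three. In form: {"fingers": [fingers, ...], "dp": [[x, y, z], ...], "rot": [[wx, wy, wz], ...]}. A call has 1 to 12 rows; each row is the pose to reach, as a shift and turn from the pose commanded when the call began, along the tool's axes at that moment; what a row does not reach only later rows make up. A row lasts 1/12 s, in which the tool goes at most 41.7 mm and 7.16 degrees, less where a joint would pass 70% of its speed; a pose out of reach is approached as far as the arm can. A call with a gripper value outside its range is refused whole. The fingers move at their own pace and stop on an object; "newtons" is the grip in N (left out, the last holds). Time passes only in rows, so rows that repeat a pose let the fingers close. It gives the time, the measured TCP pose, the force, the opening and the grip force at its end, in the units of the state.
- state(): the state, without advancing time (a new reading comes with each control period).
- capture(name): name is "side" or "top" or "wrist"; returns a dict with "color" (480x640x3 uint8, red, green, blue), "fx", "fy", "cx", "cy" (pixels), "D" ([k1, k2, p1, p2, k3] as OpenCV has them; the pictures are not rectified), "camera_from_world" (4x4, takes a point from world to camera coordinates). Camera axes: x right, y up, looking along -z (the intrinsics and any distortion apply to the point x, -y, -z); pixel columns grow to the right and rows downward; lengths in mm; the calibration is good to about 2 mm. A picture is of the moment at which its call begins. There is no depth.
- sign_off(): hands the job in; it is judged then, once.
Trained networks look in a picture, given as the dict that the camera call returned (one of the last four; its "shot" number tells which), for a name from the list of things; names that differ only in an ending like _2 or _b are one class to them, and where a whole thing is asked for, a point or a joint stands for the part that bears it (a point fixed in the world has none). Each returns a list of dicts, best first, with "p" (0 to 1); they miss things now and then, are a little off and sometimes report something else, mostly with a low value. They report only what shows in the picture. A call takes as long as a camera call.
- recognise(picture, query): "box" ([left, top, right, bottom] in pixels, round what is visible of it).
- mark_of(picture, query): "centre" ([column, row] in pixels: a listed point, or the origin of a listed thing).
The state is a dict: "time_s": time; "joint_positions": joint angles; "joint_vel": joint speeds; "joint_torque": joint torques, N m; "ee_pos": TCP position; "tool_rot": TCP orientation; "ft_force": force on the tool from outside, world axes, zero at the start; "moment": the same for the moment, N m; "finger_gap": finger opening in mm; "finger_force": force on a finger pad.
Only numpy, scipy, OpenCV 4.12 (cv2) and the standard library are available. Lean on these libraries where they do the work, as an engineer would, in place of code of your own. Each camera call takes 0.05 s, during which the arm holds its last target. There are 200 camera calls.

## Task

The freshly cleaned rig parts must go up to dry: lean every cover plate lengthwise on the easel, its short foot edge on the base behind the blue lip and its back resting on the bar, side by side with a clear gap between them. Hang both steel links by their holes on the slanted pegs of the board, one link to a peg, hanging free of the table. Let go of everything and leave the other objects where they are.

Things in the scene. Friction and masses are not known exactly. Their poses are not given: they have to be found in the camera images.
- plate_1: cover plate, red with a bare metal field and four dark screw holes, alike on both faces; a slab 110 x 50 x 10 mm, about 0.14 kg. Origin at its middle; x along its 110 mm length, y along its 50 mm width, z across its thickness. Starts flat on the table. May be absent.
- plate_2: cover plate, grey with a bare metal field and four dark screw holes, alike on both faces; a slab 110 x 50 x 10 mm, about 0.14 kg. Origin at its middle; x along its 110 mm length, y along its 50 mm width, z across its thickness. Starts flat on the table. May be absent.
- plate_3: cover plate, blue with a bare metal field and four dark screw holes, alike on both faces; a slab 110 x 50 x 10 mm, about 0.14 kg. Origin at its middle; x along its 110 mm length, y along its 50 mm width, z across its thickness. Starts flat on the table. May be absent.
- link_1: steel link, a strap 110 x 36 x 8 mm, about 0.12 kg, with a yellow stripe and one round 22 mm through hole near one end, alike on both faces. Origin at the middle of the strap; x along its length towards the hole end, y along its 36 mm width, z across its thickness. Starts flat on the table.
- link_1_hole (a point): centre of the hole of link_1, on the strap's long axis 37 mm from its middle (18 mm from its end), half way through the thickness
- link_2: steel link, a strap 110 x 36 x 8 mm, about 0.12 kg, with a green stripe and one round 22 mm through hole near one end, alike on both faces. Origin at the middle of the strap; x along its length towards the hole end, y along its 36 mm width, z across its thickness. Starts flat on the table.
- link_2_hole (a point): centre of the hole of link_2, on the strap's long axis 37 mm from its middle (18 mm from its end), half way through the thickness
- easel: fixed drying easel; base 104 (x) x 280 (y) x 8 mm, blue foot lip along its edge nearest the robot (x -50 to -42 mm, top at z 22 mm), steel rest bar behind. Origin at the centre of the underside; x away from the robot, y left along lip and bar, z up. A seated plate slopes up away from the robot at 33 degrees, its middle at x +7, z +42 mm; room for three side by side.
- easel_bar (a point): middle of the easel's rest bar, on its axis: a level round bar, 10 mm diameter, 276 mm long along the easel's y, on three posts standing under it (10 mm square, at y -128, 0, 128 mm). Easel x +33, z +47.4 mm.
- peg_board: fixed upright board, 150 mm wide (y), 170 mm high, 12 mm thick, with two pegs on its face towards the robot and a foot and brackets behind. Origin at table height in the plane of that face, midway along it; x into the board away from the robot, y to the robot's left, z up.
- peg_1: fixed round steel peg, 8 mm diameter, on peg_board at y +40 mm. Origin at its root on the board's face, 135 mm above the table; z runs out along the peg's axis to its free tip 40 mm from the root, towards the robot and 52 degrees above level; y is the board's y. A hung link slides to the root and hangs down the board's face.
- peg_2: fixed round steel peg, 8 mm diameter, on peg_board at y -40 mm. Origin at its root on the board's face, 135 mm above the table; z runs out along the peg's axis to its free tip 40 mm from the root, towards the robot and 52 degrees above level; y is the board's y. A hung link slides to the root and hangs down the board's face.
- fuse_carton_white: white fuse carton, 42 x 62 x 22 mm; a bystander to leave alone, origin at the centre of its underside
- coupling_hub: pale grey coupling hub, 44 mm diameter, 27 mm high; a bystander to leave alone, origin at the centre of its underside
- ball_bearing: ball bearing, 35 mm diameter, 11 mm high; a bystander to leave alone, origin at the centre of its underside
- pad: red star-shaped coupling spider, 36 mm across, 10 mm high; a bystander to leave alone, origin at the centre of its underside

How it is judged (in metres and radians):
At the end, for the whole second after the job is handed in: Every plate rests on the easel between lip and bar (middle within 15 mm fore-aft and 10 mm in height, slope 23-42 deg, squared to 0.22 rad), middles 54 mm apart. Each link hangs by its hole on its own peg, within 0.5 rad of vertical, middle 60 mm above the table. All at rest, below 20 mm/s (x of plate_1 in the frame of easel between -0.008 and 0.022 m and y of plate_1 in the frame of easel between -0.125 and 0.125 m and z of plate_1 in the frame of easel between 0.032 and 0.053 m and angle between the x axis of plate_1 and the z axis of easel, either way round between 0.83 and 1.17 rad and angle between the y axis of each of plate_1, plate_2, plate_3 and the y axis of easel, either way round below 0.22 rad and linear speed of each of plate_1, plate_2, plate_3, link_1, link_2 below 0.02 m/s and x of plate_2 in the frame of easel between -0.008 and 0.022 m and y of plate_2 in the frame of easel between -0.125 and 0.125 m and z of plate_2 in the frame of easel between 0.032 and 0.053 m and angle between the x axis of plate_2 and the z axis of easel, either way round between 0.83 and 1.17 rad and x of plate_3 in the frame of easel between -0.008 and 0.022 m and y of plate_3 in the frame of easel between -0.125 and 0.125 m and z of plate_3 in the frame of easel between 0.032 and 0.053 m and angle between the x axis of plate_3 and the z axis of easel, either way round between 0.83 and 1.17 rad and distance between each of plate_2, plate_3 and plate_1 above 0.054 m and distance between plate_3 and plate_2 above 0.054 m and ((x of link_1_hole in the frame of peg_1 between -0.014 and 0.014 m and y of link_1_hole in the frame of peg_1 between -0.012 and 0.012 m and z of link_1_hole in the frame of peg_1 between -0.006 and 0.038 m) or (x of link_1_hole in the frame of peg_2 between -0.014 and 0.014 m and y of link_1_hole in the frame of peg_2 between -0.012 and 0.012 m and z of link_1_hole in the frame of peg_2 between -0.006 and 0.038 m)) and angle between the x axis of each of link_1, link_2 and the z axis of peg_board, either way round below 0.5 rad and height (world z) of each of link_1, link_2 above 0.06 m and ((x of link_2_hole in the frame of peg_1 between -0.014 and 0.014 m and y of link_2_hole in the frame of peg_1 between -0.012 and 0.012 m and z of link_2_hole in the frame of peg_1 between -0.006 and 0.038 m) or (x of link_2_hole in the frame of peg_2 between -0.014 and 0.014 m and y of link_2_hole in the frame of peg_2 between -0.012 and 0.012 m and z of link_2_hole in the frame of peg_2 between -0.006 and 0.038 m)) and distance between link_1_hole and link_2_hole above 0.06 m); the robot touches nothing.
It fails at once if the fuse carton white is pushed more than 4 cm from its place (distance of fuse_carton_white from where it was at the start of the episode above 0.04 m).
It fails at once if the coupling hub is pushed more than 4 cm from its place (distance of coupling_hub from where it was at the start of the episode above 0.04 m).
It fails at once if the ball bearing is pushed more than 4 cm from its place (distance of ball_bearing from where it was at the start of the episode above 0.04 m).
It fails at once if the pad is pushed more than 4 cm from its place (distance of pad from where it was at the start of the episode above 0.04 m).
Of plate_1, plate_2, plate_3 only 2 to 3 are there at a start; the rules pass over those that are not, and their reading is None.
At some moment in a run one of plate_1, plate_2, plate_3, link_1, link_2 may be knocked a few centimetres aside while the robot is not near it.
Once in a run the grip may slacken for a moment while it holds something.
It also fails if it takes over 210 s, if anything falls off the work surface, if the arm or the gripper's body presses on something with over 40 N, if the wrist force passes 120 N, or if a joint passes its speed limit or range.

## Working session

There is one attempt and no reset: what is moved stays moved. The work goes in short steps, Python scripts to look and compute and a tool call to move; the robot and the scene stay as the last step left them, time stands still between calls to the robot, and variables do not carry over. Pictures are saved under pics/ and viewed, at most 14 in all, crops included, and the job is handed in when it is done.

Besides the shell and the picture viewer there is one more tool, called after "Request:" by a JSON object that holds its "method" and its "body", one argument or row to a line. send_rows: Moves the arm, as the interface text tells. Its arguments: {"type":"object","properties":{"fingers":{"type":"array","items":{"type":"number"}},"dp":{"type":"array","items":{"type":"array","items":{"type":"number"}}},"rot":{"type":"array","items":{"type":"array","items":{"type":"number"}}},"newtons":{"type":"number"}},"required":["fingers","dp","rot"]}

```bash
mkdir -p pics; ls
python3 - <<'E'
from workcell import *
import cv2
print(state(), grip_point_offset)
for n in ("side","top"):
    c=capture(n); cv2.imwrite(f"pics/{n}0.png",c["color"][:,:,::-1]); print(n,c["fx"],c["fy"],c["cx"],c["cy"],c["D"],c["camera_from_world"])
E
```

```text
pics
{'time_s': 0.0, 'joint_positions': array([ 1.46709002e+00,  3.59368710e-01,  1.11022672e-02, -3.34444266e-04,
       -1.22411023e+00, -2.88111795e-01]), 'joint_vel': array([-2.14940178e-03, -5.24082313e-04,  9.17949671e-05,  1.04052120e-03,
        1.34047251e-03, -1.19311182e-03]), 'joint_torque': array([ 1.37497897e-03, -5.82713807e+01,  2.93048555e+01,  6.99732408e+00,
        7.06541701e-03, -1.47426081e-04]), 'ee_pos': array([257.60017766, 623.40394072, 225.65616793]), 'tool_rot': array([ 3.07989076e+00, -6.11400436e-01, -2.63154498e-04]), 'ft_force': array([ 0.16738272, -0.21652797,  0.11137717]), 'moment': array([ 0.01748273, -0.01623706,  0.00088576]), 'finger_force': 0.0, 'finger_gap': 88.11901257225894} 18.8
side 487.55456527952947 487.55456527952947 329.11560107100524 238.85237074415306 [-0.09988582  0.          0.          0.          0.        ] [[-9.53165847e-01 -3.02220613e-01  1.17289813e-02  5.74325113e+02]
 [ 1.96151043e-01 -5.88186837e-01  7.84576964e-01 -1.48622104e+02]
 [-2.30216499e-01  7.50132619e-01  6.19920494e-01 -1.61458343e+03]
 [ 0.00000000e+00  0.00000000e+00  0.00000000e+00  1.00000000e+00]]
top 505.5967974360785 505.5967974360785 317.32063412429756 245.3490095940126 [-0.0070192  0.         0.         0.         0.       ] [[ 1.58110929e-04 -9.99968344e-01  7.95523136e-03  9.24173767e+01]
 [ 9.82260148e-01  1.64709218e-03  1.87516102e-01 -5.90214175e+02]
 [-1.87523269e-01  7.78445839e-03  9.82229314e-01 -1.46116617e+03]
 [ 0.00000000e+00  0.00000000e+00  0.00000000e+00  1.00000000e+00]]
```

View pics/top0.png

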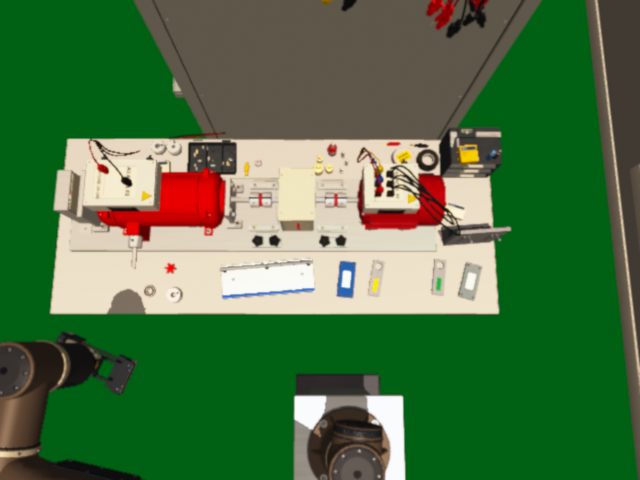

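View pics/side0.png

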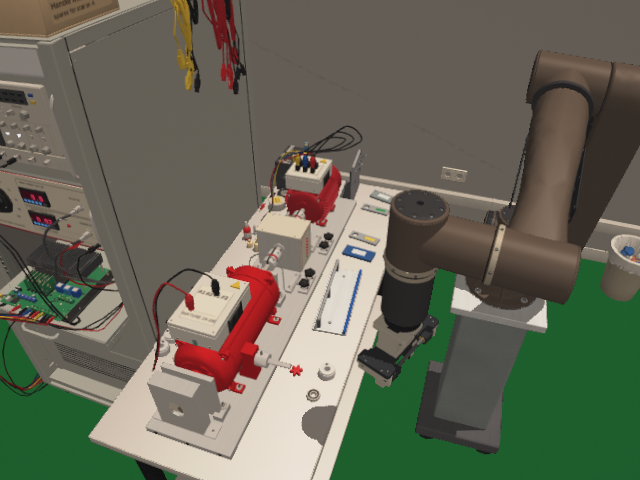

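The top view shows the easel at (267,279), blue plate (346,279), yellow link (376,278), green link (439,277), grey plate (469,281) and the peg board at about (477,234). There is no red plate.

```bash
cat > h.py <<'E'
from workcell import *
import numpy as np, cv2
from scipy.spatial.transform import Rotation as R
np.set_printoptions(precision=3,suppress=True)
def K(c): return np.array([[c["fx"],0,c["cx"]],[0,c["fy"],c["cy"]],[0,0,1]])
def ray(c,uv):
    uv=np.asarray(uv,float).reshape(-1,1,2)
    n=cv2.undistortPoints(uv,K(c),np.array(c["D"])).reshape(-1,2)
    d=np.c_[n[:,0],-n[:,1],-np.ones(len(n))]
    T=np.asarray(c["camera_from_world"]); Rm=T[:3,:3]
    return -Rm.T@T[:3,3], d@Rm
def onz(c,uv,z):
    o,d=ray(c,uv); return o+d*((z-o[2])/d[:,2])[:,None]
def proj(c,P):
    T=np.asarray(c["camera_from_world"]); q=np.atleast_2d(P)@T[:3,:3].T+T[:3,3]
    q=np.c_[q[:,0],-q[:,1],-q[:,2]]
    return cv2.projectPoints(q,np.zeros(3),np.zeros(3),K(c),np.array(c["D"]))[0].reshape(-1,2)
def tri(obs):  # [(cam,uv)]
    A=np.zeros((3,3));b=np.zeros(3)
    for c,uv in obs:
        o,d=ray(c,uv); d=d[0]/np.linalg.norm(d[0]); M=np.eye(3)-np.outer(d,d); A+=M; b+=M@o
    return np.linalg.solve(A,b)
def best(c,q,n=1):
    return [(round(r["p"],2),np.round(r["centre"],1)) for r in mark_of(c,q)[:n]]
def save(c,name,crop=None,s=1):
    im=c["color"][:,:,::-1]
    if crop: l,t,r,b=crop; im=im[t:b,l:r]
    cv2.imwrite("pics/"+name,cv2.resize(im,None,fx=s,fy=s,interpolation=cv2.INTER_CUBIC))
def goal(P,rot,st=None):
    "tool-frame shift and rotvec from current measured pose to TCP P (mm), rot Rotation"
    st=st or state(); R0=R.from_rotvec(st["tool_rot"])
    return R0.inv().apply(np.asarray(P)-st["ee_pos"])/1000,(R0.inv()*rot).as_rotvec()
E
python3 - <<'E'
from h import *
t=capture("top"); s=capture("side")
for q,z in [("plate_2",10),("link_1",8),("link_1_hole",8),("easel",0),("easel_bar",47),("peg_board",0),("peg_1",135),("fuse_carton_white",22),("coupling_hub",27),("ball_bearing",11),("pad",10)]:
    a=best(t,q,4); print(q)
    for p,uv in a: print("  ",p,uv,onz(t,uv,z)[0])
    print("   side",best(s,q,4))
save(t,"t1.png",(210,210,530,310),2.5)
E
```

```text
plate_2
   0.77 [347.3 277.3] [499.558   0.959  10.   ]
   0.6 [470.5 280.9] [ 488.854 -376.127   10.   ]
   side [(0.88, array([357.6, 251.4])), (0.47, array([384.4, 198.4])), (0.47, array([329.4, 373.9]))]
link_1
   0.95 [439.8 277.7] [ 498.868 -282.87     8.   ]
   0.94 [376.7 280.6] [489.756 -89.018   8.   ]
   side [(0.81, array([362.5, 236.5])), (0.56, array([377.8, 208.7]))]
link_1_hole
   0.59 [379.1 264. ] [541.085 -97.53    8.   ]
   side [(0.59, array([354. , 233.8]))]
easel
   0.72 [273.1 280.7] [490.057 228.193   0.   ]
   0.23 [263.5 264.9] [539.012 258.612   0.   ]
   side [(0.6, array([338.6, 301. ]))]
easel_bar
   0.8 [265.7 264.4] [533.438 247.382  47.   ]
   0.68 [378.8 266.8] [526.632 -91.305  47.   ]
   side [(0.68, array([326.2, 286.9]))]
peg_board
   0.73 [349.4 280.2] [491.863  -6.075   0.   ]
   0.65 [468.4 242.2] [ 611.527 -379.561    0.   ]
   side [(0.97, array([357.4, 195. ]))]
peg_1
   0.6 [494.7 236.8] [ 600.681 -413.617  135.   ]
   0.56 [468.7 235.9] [ 603.168 -339.136  135.   ]
   side [(0.46, array([353.5, 169.7]))]
fuse_carton_white
   0.74 [450.5 212.5] [ 701.351 -322.019   22.   ]
   side [(0.74, array([365.3, 206.5]))]
coupling_hub
   0.72 [174.4 297.4] [436.233 520.51   27.   ]
   0.37 [348.5 277.2] [497.719  -1.523  27.   ]
   side [(0.69, array([352.1, 232.7])), (0.62, array([328.2, 372.2]))]
ball_bearing
   0.61 [152.  292.6] [452.042 593.45   11.   ]
   0.43 [470.5 237.4] [ 624.57  -383.517   11.   ]
   side [(0.43, array([313.1, 398. ]))]
pad
   0.55 [170.5 268.3] [526.572 541.777  10.   ]
   side [(0.5, array([295.4, 371.5]))]
```

View pics/t1.png

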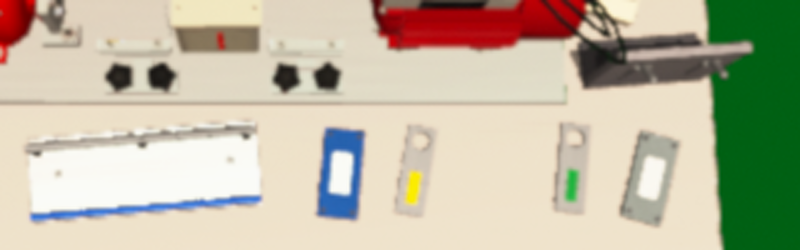

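Blue plate, yellow link, green link and grey plate run left to right, with the holes on the far ends. The board is at the top right, with its pegs at about (645,70) and (720,70) in the crop. I'll go past the easel for a wrist look.

Request:
{"method": "send_rows", "body": {
  "fingers": [0.0876,0.0876,0.0876,0.0876,0.0876,0.0876,0.0876,0.0876,0.0876,0.0876,0.0876,0.0876],
  "dp": [
    [0.282,0.309,-0.104],
    [0.282,0.309,-0.104],
    [0.282,0.309,-0.104],
    [0.282,0.309,-0.104],
    [0.282,0.309,-0.104],
    [0.282,0.309,-0.104],
    [0.282,0.309,-0.104],
    [0.282,0.309,-0.104],
    [0.282,0.309,-0.104],
    [0.282,0.309,-0.104],
    [0.282,0.309,-0.104],
    [0.282,0.309,-0.104]
  ],
  "rot": [
    [0,0,-0.392],
    [0,0,-0.392],
    [0,0,-0.392],
    [0,0,-0.392],
    [0,0,-0.392],
    [0,0,-0.392],
    [0,0,-0.392],
    [0,0,-0.392],
    [0,0,-0.392],
    [0,0,-0.392],
    [0,0,-0.392],
    [0,0,-0.392]
  ]
}}

```text
time_s: 2.3
ee_pos: [401.4, 228.0, 332.4]
tool_rot: [-3.139, 0.004, -0.004]
ft_force: [-0.5, 0.6, -0.6]
finger_gap: 87.7
finger_force: 0.0
```

Run:
```python
from h import *
s=state();print(s["ee_pos"],s["tool_rot"],s["joint_positions"])
c=capture("wrist");save(c,"w1.png")
o,d=ray(c,[320,240]);print(o,d)
```

```text
[401.364 227.97  332.423] [-3.139  0.004 -0.004] [ 0.946 -0.061 -0.254  0.001 -1.375  0.622]
[476.838 227.076 490.244] [[-0.279  0.004 -0.96 ]]
```

View pics/w1.png

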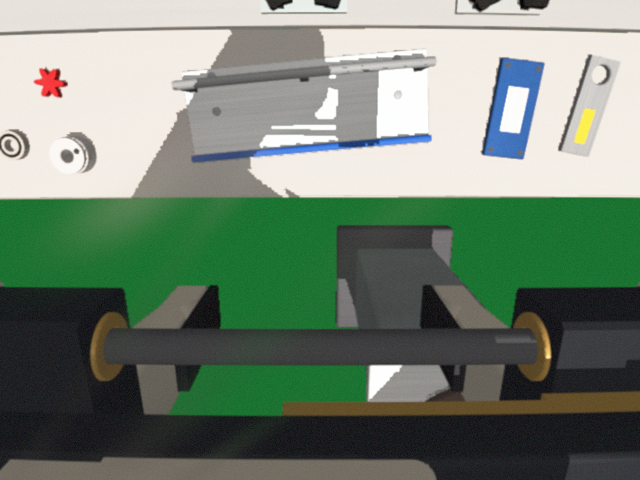

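The wrist view shows the easel with its lip from (192,158) to (431,138) and bar from (175,85) to (435,62), the blue plate at (514,108) and the yellow link at (590,105).

```bash
cat >> h.py <<'E'
def blobs(c,mask,z,amin=150):
    m=cv2.morphologyEx(mask.astype(np.uint8)*255,cv2.MORPH_OPEN,np.ones((3,3),np.uint8))
    out=[]
    for k in cv2.findContours(m,cv2.RETR_EXTERNAL,cv2.CHAIN_APPROX_NONE)[0]:
        if cv2.contourArea(k)<amin: continue
        w=onz(c,k.reshape(-1,2),z)[:,:2].astype(np.float32)
        r=cv2.minAreaRect(w); b=cv2.boxPoints(r); e=[b[1]-b[0],b[2]-b[1]]
        L=max(e,key=np.linalg.norm); L=L if L[0]>0 else -L
        out.append((np.array(r[0]),sorted(r[1])[::-1],np.degrees(np.arctan2(L[1],L[0])),k.reshape(-1,2).mean(0)))
    return out
def hsv(c): return cv2.cvtColor(c["color"],cv2.COLOR_RGB2HSV).astype(int)
def pr(c,bs):
    for b in bs: print("c",b[0],"size",np.round(b[1],1),"yaw",round(b[2],1),"px",b[3].round())
E
python3 - <<'E'
from h import *
c=capture("wrist"); h=hsv(c)
blue=(h[...,0]>100)&(h[...,0]<130)&(h[...,1]>120); 
pr(c,blobs(c,blue,22)); pr(c,blobs(c,blue,10))
print("hsv samples bg",h[120,560],h[180,500],"link",h[100,578],h[140,572],h[60,612])
bar=onz(c,[[176,85],[435,62]],47.4);print(bar, bar[0]-bar[1])
for q in("easel_bar","easel"):print(q,[(p,u,onz(c,u,47.4 if 'b' in q else 0)[0]) for p,u in best(c,q,2)])
E
```

```text
c [442.882 338.117] size [50.7  5.3] yaw -85.0 px [226. 155.]
c [454.264 204.159] size [202.6   7.2] yaw -85.1 px [343. 144.]
c [494.181  11.705] size [104.6  48.4] yaw -5.7 px [515. 107.]
c [442.018 340.934] size [52.   5.4] yaw -85.0 px [226. 155.]
c [453.692 203.536] size [207.8   7.4] yaw -85.1 px [343. 144.]
c [494.634   6.14 ] size [107.3  49.6] yaw -5.7 px [515. 107.]
hsv samples bg [ 15  15 244] [ 16  14 245] link [ 20   7 112] [ 20   7 208] [ 21   9 205]
[[517.309 380.844  47.4  ]
 [538.888 111.043  47.4  ]] [-21.58  269.801   0.   ]
easel_bar [(0.93, array([303.9,  72.8]), array([528.222, 246.401,  47.4  ]))]
easel [(0.98, array([306.1, 107.4]), array([495.71 , 246.213,   0.   ]))]
```

Request:
{"method": "send_rows", "body": {
  "fingers": [0.0876,0.0876,0.0876,0.0876,0.0876,0.0876,0.0876,0.0876,0.0876,0.0876,0.0876,0.0876],
  "dp": [
    [0.03,0.46,0],
    [0.03,0.46,0],
    [0.03,0.46,0],
    [0.03,0.46,0],
    [0.03,0.46,0],
    [0.03,0.46,0],
    [0.03,0.46,0],
    [0.03,0.46,0],
    [0.03,0.46,0],
    [0.03,0.46,0],
    [0.03,0.46,0],
    [0.03,0.46,0]
  ],
  "rot": [
    [0,0,0],
    [0,0,0],
    [0,0,0],
    [0,0,0],
    [0,0,0],
    [0,0,0],
    [0,0,0],
    [0,0,0],
    [0,0,0],
    [0,0,0],
    [0,0,0],
    [0,0,0]
  ]
}}

```text
time_s: 3.5
ee_pos: [430.7, -233.9, 329.2]
tool_rot: [3.141, -0.005, -0.005]
ft_force: [0.1, 0.3, -0.2]
finger_gap: 87.6
finger_force: 0.0
```

Run:
```python
from h import *
s=state();print(s["ee_pos"],s["tool_rot"],s["joint_positions"])
c=capture("wrist");save(c,"w2.png");np.save("w2.npy",c,allow_pickle=True)
for q in("peg_1","peg_board","link_1_hole","plate_2","link_1"):print(q,best(c,q,3))
```

```text
[ 430.655 -233.926  329.188] [ 3.141 -0.005 -0.005] [-0.095 -0.004 -0.206  0.001 -1.371  1.662]
peg_1 []
peg_board [(0.87, array([447.4,  31.8]))]
link_1_hole [(0.74, array([199.3,  97. ])), (0.18, array([120.4, 134.2]))]
plate_2 [(0.9, array([441.9, 137.6])), (0.66, array([118.2, 132.5]))]
link_1 [(0.85, array([361.6, 126.3])), (0.65, array([196.1, 130.8]))]
```

View pics/w2.png

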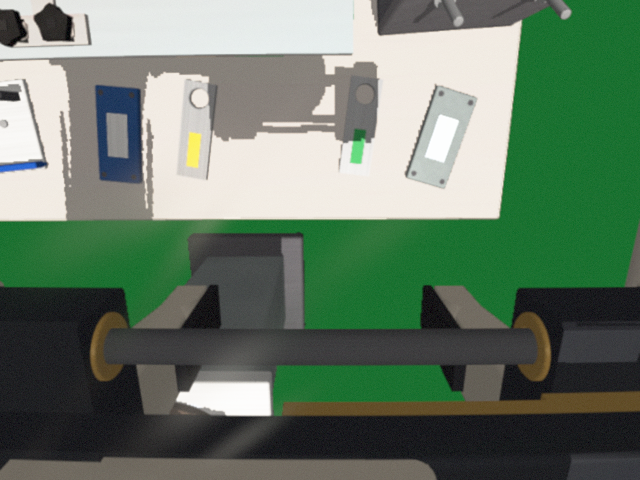

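The second view shows the blue plate (118,133), yellow link with hole (199,97), green link with hole (365,94), grey plate (442,137), and peg tips near (460,20) and (567,14).

Run:
```python
from h import *
c=np.load("w2.npy",allow_pickle=True).item()
def quad(n,p,z):
    w=onz(c,p,z)[:,:2].astype(np.float32); r=cv2.minAreaRect(w); b=cv2.boxPoints(r)
    L=max([b[1]-b[0],b[2]-b[1]],key=np.linalg.norm); L=L*np.sign(L[0]); print(n,w.mean(0),r[1],np.degrees(np.arctan2(L[1],L[0])))
quad("grey",[[437,86],[476,97],[444,188],[407,176]],10)
quad("blue",[[97,86],[140,88],[143,183],[100,181]],10)
quad("l1",[[184,79],[214,82],[207,179],[178,176]],8)
quad("l2",[[350,74],[380,77],[367,175],[340,172]],8)
print("holes",onz(c,[[199.5,97],[365,94]],8))
print("tips",onz(c,[[459,20],[567,14]],166.5))
save(c,"w2b.png",(320,0,620,200),2.6)
```

```text
grey [ 489.428 -374.933] (47.824031829833984, 108.17440032958984) -15.213079
blue [493.558   0.374] (52.64076232910156, 110.41390228271484) -5.070555
l1 [498.724 -89.049] (35.012691497802734, 112.29179382324219) -8.537959
l2 [ 502.863 -279.483] (33.96906280517578, 110.67180633544922) -5.325779
holes [[ 535.735  -96.677    8.   ]
 [ 538.009 -285.379    8.   ]]
tips [[ 579.484 -335.996  166.5  ]
 [ 584.861 -415.987  166.5  ]]
```

View pics/w2b.png

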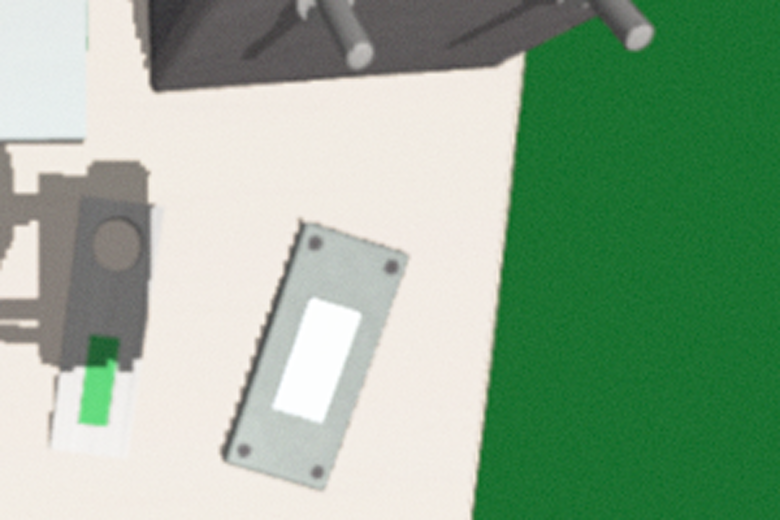

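Request:
{"method": "send_rows", "body": {
  "fingers": [0.06,0.06,0.06,0.06,0.06,0.06,0.06,0.06,0.06,0.06,0.06,0.06],
  "dp": [
    [0.062,0.046,0.03],
    [0.062,0.046,0.27],
    [0.062,0.046,0.27],
    [0.062,0.046,0.27],
    [0.062,0.046,0.27],
    [0.062,0.046,0.27],
    [0.062,0.046,0.27],
    [0.062,0.046,0.27],
    [0.062,0.046,0.27],
    [0.062,0.046,0.27],
    [0.062,0.046,0.27],
    [0.062,0.046,0.27]
  ],
  "rot": [
    [0,0,0.113],
    [0,0,0.113],
    [0,0,0.113],
    [0,0,0.113],
    [0,0,0.113],
    [0,0,0.113],
    [0,0,0.113],
    [0,0,0.113],
    [0,0,0.113],
    [0,0,0.113],
    [0,0,0.113],
    [0,0,0.113]
  ]
}}

```text
time_s: 4.8
ee_pos: [494.3, -275.4, 63.4]
tool_rot: [3.136, -0.175, 0.007]
ft_force: [0.5, 0.4, -0.3]
finger_gap: 59.9
finger_force: 0.0
```

Run:
```python
from h import *
s=state();print(s["ee_pos"],R.from_rotvec(s["tool_rot"]).as_matrix())
c=capture("wrist");save(c,"w3.png")
for q in("peg_1","peg_board","link_1_hole","link_1"):
    for p,u in best(c,q,3): print(q,p,u,onz(c,u,135 if q=="peg_1" else 8)[0])
```

```text
[ 494.269 -275.379   63.44 ] [[ 0.994 -0.112  0.005]
 [-0.112 -0.994 -0.001]
 [ 0.005  0.001 -1.   ]]
peg_board 0.72 [489.1  36.1] [ 602.571 -371.505    8.   ]
link_1_hole 0.96 [  3.9 225. ] [ 536.382 -100.29     8.   ]
link_1 0.96 [ 11.5 285.2] [500.371 -92.654   8.   ]
link_1 0.76 [328.3 244.6] [ 504.626 -281.308    8.   ]
```

View pics/w3.png

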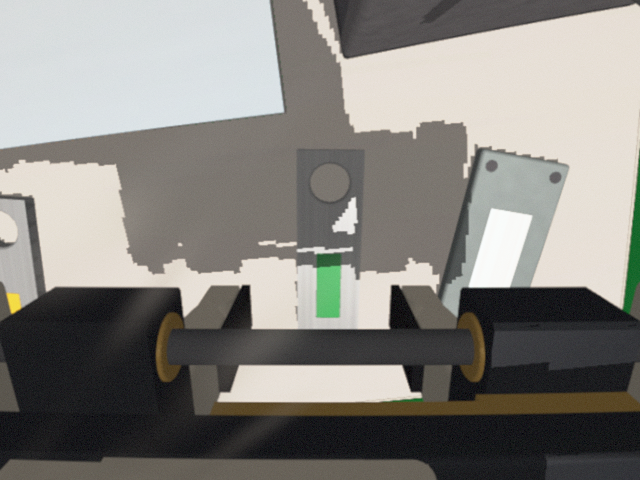

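The link sits square between the fingers, with its hole at (330,182), its far edge from (299,150) to (364,150), and the board's foot corner at (345,56).

Run:
```python
from h import *
c=capture("wrist")
print(onz(c,[[330,182],[299,150],[364,150],[297,320],[357,320]],8)); print(onz(c,[[345,56],[630,7]],0))
print(state()["ee_pos"])
```

```text
[[ 538.065 -286.046    8.   ]
 [ 556.432 -271.791    8.   ]
 [ 552.664 -305.37     8.   ]
 [ 459.615 -258.243    8.   ]
 [ 455.671 -293.307    8.   ]]
[[ 600.086 -300.509    0.   ]
 [ 609.047 -446.672    0.   ]]
[ 492.729 -275.516   61.331]
```

Request:
{"method": "send_rows", "body": {
  "fingers": [0.06,0.06,0.06,0.06,0.06,0.03,0.03,0.03,0.03,0.03,0.03,0.03],
  "dp": [
    [0,0.005,0.02],
    [0,0.005,0.04],
    [0,0.005,0.052],
    [0,0.005,0.059],
    [0,0.005,0.059],
    [0,0.005,0.059],
    [0,0.005,0.059],
    [0,0.005,0.059],
    [0,0.005,0.059],
    [0,0.005,0.059],
    [0,0.005,0.059],
    [0,0.005,0.059]
  ],
  "rot": [
    [0,0,0.02],
    [0,0,0.02],
    [0,0,0.02],
    [0,0,0.02],
    [0,0,0.02],
    [0,0,0.02],
    [0,0,0.02],
    [0,0,0.02],
    [0,0,0.02],
    [0,0,0.02],
    [0,0,0.02],
    [0,0,0.02]
  ],
  "newtons": 40
}}

```text
time_s: 6.1
ee_pos: [492.1, -280.4, 1.9]
tool_rot: [3.135, -0.208, 0.001]
ft_force: [0.0, 0.4, 3.0]
finger_gap: 35.4
finger_force: 40.0
```

```bash
cat >> h.py <<'E'
def rot(yaw,pitch): return R.from_euler("z",yaw,degrees=True)*R.from_euler("y",-pitch,degrees=True)*R.from_euler("x",180,degrees=True)
E
python3 - <<'E'
from h import *
print(goal([475,-300,180],rot(-4,10))); print(goal([465,-418,215],rot(4,38)))
E
```

```text
(array([-0.014,  0.022, -0.178]), array([ 0.006,  0.174, -0.063]))
(array([-0.009,  0.14 , -0.213]), array([ 0.067,  0.66 , -0.195]))
```

Request:
{"method": "send_rows", "body": {
  "fingers": [0.03,0.03,0.03,0.03,0.03,0.03,0.03,0.03,0.03,0.03,0.03,0.03],
  "dp": [
    [0,0,-0.03],
    [0,0,-0.07],
    [-0.014,0.022,-0.11],
    [-0.014,0.022,-0.15],
    [-0.014,0.022,-0.178],
    [-0.009,0.14,-0.213],
    [-0.009,0.14,-0.213],
    [-0.009,0.14,-0.213],
    [-0.009,0.14,-0.213],
    [-0.009,0.14,-0.213],
    [-0.009,0.14,-0.213],
    [-0.009,0.14,-0.213]
  ],
  "rot": [
    [0,0,0],
    [0,0,0],
    [0.006,0.174,-0.063],
    [0.006,0.174,-0.063],
    [0.006,0.174,-0.063],
    [0.067,0.66,-0.195],
    [0.067,0.66,-0.195],
    [0.067,0.66,-0.195],
    [0.067,0.66,-0.195],
    [0.067,0.66,-0.195],
    [0.067,0.66,-0.195],
    [0.067,0.66,-0.195]
  ]
}}

```text
time_s: 7.1
ee_pos: [462.6, -419.4, 213.7]
tool_rot: [-2.947, -0.097, -1.017]
ft_force: [-0.9, 0.6, -1.1]
finger_gap: 34.9
finger_force: 40.0
```

Run:
```python
from h import *
s=state();print(s["ee_pos"],R.from_rotvec(s["tool_rot"]).as_matrix(),s["finger_gap"])
c=capture("wrist");save(c,"w4.png")
for n,P in [("root1",[603,-334.5,135]),("tip1",[578.4,-336.2,166.5]),("root2",[608.5,-413.5,135]),("tip2",[583.9,-415.2,166.5])]: print(n,proj(c,P))
for q in("peg_1","link_1_hole"):
    for p,u in best(c,q,3): print(q,p,u)
```

```text
[ 462.569 -419.42   213.72 ] [[ 0.786  0.066  0.615]
 [ 0.051 -0.998  0.041]
 [ 0.617 -0.001 -0.787]] 34.90127634811174
root1 [[220.576 136.819]]
tip1 [[206.028 138.771]]
root2 [[325.235 136.195]]
tip2 [[325.979 138.021]]
peg_1 0.66 [219.3 137. ]
peg_1 0.62 [324.6 136.6]
link_1_hole 0.64 [ 15.6 259.2]
```

View pics/w4.png

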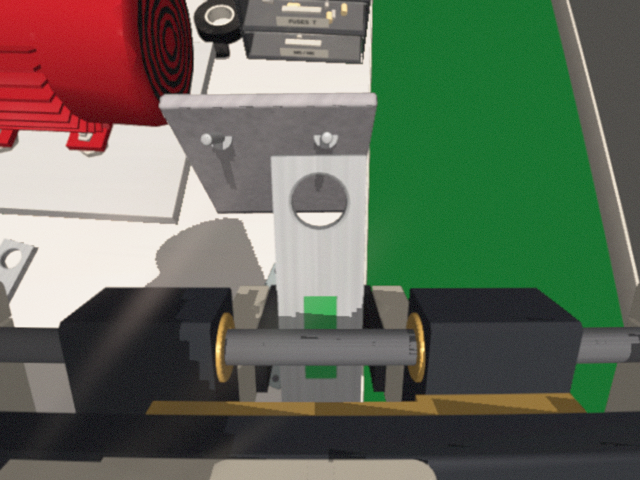

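The link is held straight with its hole at (320,201). The peg tips at (207,139) and (326,138) match my prediction.

Run:
```python
from h import *
s=state();c=capture("wrist"); Rm=R.from_rotvec(s["tool_rot"]).as_matrix(); p=s["ee_pos"]; n=-Rm[:,2]
o,d=ray(c,[319.5,201]); q=p+6*n; d=d[0]; X=o+d*((q-o)@n)/(d@n); X=X-4*n
print("hole in tool",Rm.T@(X-p))
hole=p+Rm@np.array([45.5,0,-2])
u=np.array([-.6145,-.043,.788]); root=np.array([608.5,-413.5,135])
for h in (X,hole):
  for sd in (65,18): print(sd,Rm.T@(root+sd*u-h))
print((R.from_rotvec(s["tool_rot"]).inv()*rot(4,38)).as_rotvec())
```

```text
hole in tool [46.751 -0.101 -2.   ]
65 [18.565  5.462 88.213]
18 [ 18.713   5.45  135.223]
65 [19.817  5.361 88.213]
18 [ 19.965   5.349 135.223]
[ 0.     0.003 -0.001]
```

Request:
{"method": "send_rows", "body": {
  "fingers": [0.03,0.03,0.03,0.03,0.03,0.03,0.03,0.03,0.03,0.03,0.03,0.03],
  "dp": [
    [0.019,0.0054,0.03],
    [0.019,0.0054,0.06],
    [0.019,0.0054,0.08],
    [0.019,0.0054,0.085],
    [0.019,0.0054,0.09],
    [0.019,0.0054,0.1],
    [0.019,0.0054,0.11],
    [0.019,0.0054,0.12],
    [0.019,0.0054,0.13],
    [0.019,0.0054,0.135],
    [0.019,0.0054,0.135],
    [0.019,0.0054,0.135]
  ],
  "rot": [
    [0,0,0],
    [0,0,0],
    [0,0,0],
    [0,0,0],
    [0,0,0],
    [0,0,0],
    [0,0,0],
    [0,0,0],
    [0,0,0],
    [0,0,0],
    [0,0,0],
    [0,0,0]
  ]
}}

```text
time_s: 8.3
ee_pos: [561.9, -416.5, 119.0]
tool_rot: [-2.948, -0.102, -1.011]
ft_force: [-3.7, -0.6, -2.2]
finger_gap: 35.3
finger_force: 40.0
```

Run:
```python
from h import *
s=state();print(s["ee_pos"],s["finger_gap"],s["ft_force"])
c=capture("wrist");save(c,"w5.png",(160,80,480,320),2)
```

```text
[ 561.857 -416.459  119.038] 35.27747787061544 [-3.675 -0.607 -2.213]
```

View pics/w5.png

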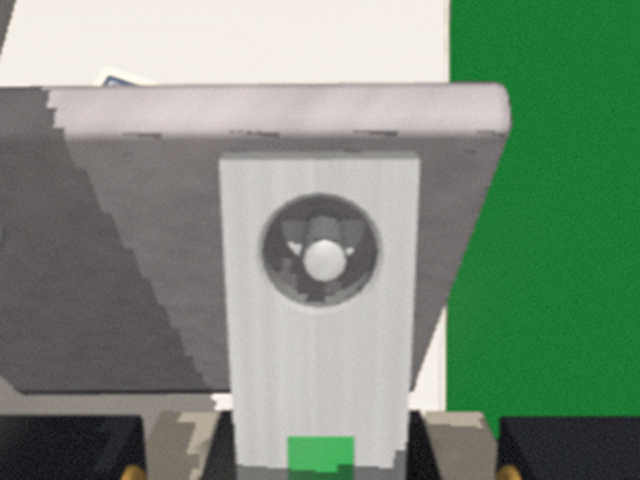

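The peg tip shows in the middle of the hole, so I can release.

Request:
{"method": "send_rows", "body": {
  "fingers": [0.03,0.03,0.05,0.05,0.05,0.05,0.05,0.05,0.05,0.05,0.05,0.05],
  "dp": [
    [0,0,-0.005],
    [0,0,-0.005],
    [0,0,-0.005],
    [0,0,-0.005],
    [0,0,-0.005],
    [0,0,-0.005],
    [0,0,-0.005],
    [0,0,-0.015],
    [0,0,-0.03],
    [0,0,-0.06],
    [0,0,-0.1],
    [0,0,-0.13]
  ],
  "rot": [
    [0,0,0],
    [0,0,0],
    [0,0,0],
    [0,0,0],
    [0,0,0],
    [0,0,0],
    [0,0,0],
    [0,0,0],
    [0,0,0],
    [0,0,0],
    [0,0,0],
    [0,0,0]
  ]
}}

```text
time_s: 9.35
ee_pos: [481.0, -422.4, 225.3]
tool_rot: [-2.949, -0.104, -1.014]
ft_force: [1.5, -1.0, 0.9]
finger_gap: 50.0
finger_force: 0.0
```

Run:
```python
from h import *
s=state();print(s["ee_pos"],s["tool_rot"],s["joint_positions"])
c=capture("wrist");save(c,"w6.png")
for q in("link_1_hole","link_1"):
    for p,u in best(c,q,3): print(q,p,u,onz(c,u,8)[0])
t=capture("top")
for q in("link_1_hole","link_1","plate_2"):
    for p,u in best(t,q,3): print("top",q,p,u,onz(t,u,8)[0])
print(goal([455,-95,200],rot(-7,0)), goal([455,-260,300],rot(0,10)))
```

```text
[ 480.964 -422.442  225.332] [-2.949 -0.104 -1.014] [-0.745  0.144 -0.214 -0.647 -0.834  2.739]
link_1_hole 0.92 [  8.9 275.3] [535.042 -95.808   8.   ]
link_1 0.85 [319.6 186.4] [ 660.763 -409.557    8.   ]
top link_1_hole 0.72 [377.4 266.2] [534.24  -92.142   8.   ]
top link_1 0.68 [377.  278.4] [496.522 -90.085   8.   ]
top link_1 0.44 [491.4 236.4] [ 628.5   -450.054    8.   ]
top plate_2 0.9 [467.4 280.9] [ 489.085 -367.221    8.   ]
top plate_2 0.73 [347.2 276.1] [503.506   1.09    8.   ]
(array([-0.017, -0.328,  0.014]), array([-0.064, -0.66 ,  0.184])) (array([ 0.035, -0.163, -0.072]), array([-0.029, -0.487,  0.064]))
```

View pics/w6.png

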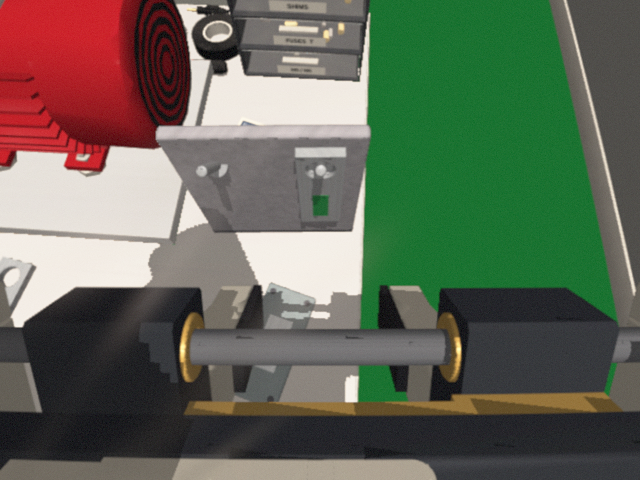

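The green link hangs from the right peg at (320,190). Next is the yellow link.

Run:
```python
from h import *
print(goal([490,-90,70],rot(-8.5,0)))
```

```text
(array([-0.069, -0.33 ,  0.139]), array([-0.073, -0.659,  0.21 ]))
```

Request:
{"method": "send_rows", "body": {
  "fingers": [0.06,0.06,0.06,0.06,0.06,0.06,0.06,0.06,0.06,0.06,0.06,0.06],
  "dp": [
    [-0.02,-0.04,0],
    [-0.04,-0.08,0.02],
    [-0.069,-0.33,0.139],
    [-0.069,-0.33,0.139],
    [-0.069,-0.33,0.139],
    [-0.069,-0.33,0.139],
    [-0.069,-0.33,0.139],
    [-0.069,-0.33,0.139],
    [-0.069,-0.33,0.139],
    [-0.069,-0.33,0.139],
    [-0.069,-0.33,0.139],
    [-0.069,-0.33,0.139]
  ],
  "rot": [
    [-0.073,-0.659,0.21],
    [-0.073,-0.659,0.21],
    [-0.073,-0.659,0.21],
    [-0.073,-0.659,0.21],
    [-0.073,-0.659,0.21],
    [-0.073,-0.659,0.21],
    [-0.073,-0.659,0.21],
    [-0.073,-0.659,0.21],
    [-0.073,-0.659,0.21],
    [-0.073,-0.659,0.21],
    [-0.073,-0.659,0.21],
    [-0.073,-0.659,0.21]
  ]
}}

```text
time_s: 10.7
ee_pos: [489.9, -87.6, 67.5]
tool_rot: [3.132, -0.227, -0.007]
ft_force: [0.6, 0.4, 0.2]
finger_gap: 60.1
finger_force: 0.0
```

Run:
```python
from h import *
s=state();print(s["ee_pos"],s["tool_rot"])
c=capture("wrist");h=hsv(c)
for q in("link_1_hole","link_1"):
    for p,u in best(c,q,3): print(q,p,u,onz(c,u,8)[0])
pr(c,blobs(c,(h[...,0]>22)&(h[...,0]<35)&(h[...,1]>130),8))
print(goal([490,-90,2.5],rot(-8.5,0)))
```

```text
[489.85  -87.646  67.524] [ 3.132 -0.227 -0.007]
link_1 0.92 [314.2 243. ] [500.368 -86.033   8.   ]
c [476.883 -84.683] size [39. 13.] yaw -10.6 px [318. 280.]
(array([-0.001, -0.001,  0.067]), array([0.001, 0.001, 0.001]))
```

Request:
{"method": "send_rows", "body": {
  "fingers": [0.06,0.06,0.06,0.06,0.06,0.03,0.03,0.03,0.03,0.03,0.03,0.03],
  "dp": [
    [0,0,0.02],
    [0,0,0.04],
    [0,0,0.057],
    [0,0,0.064],
    [0,0,0.064],
    [0,0,0.064],
    [0,0,0.064],
    [0,0,0.064],
    [0,0,0.064],
    [0,0,0.064],
    [0,0,0.064],
    [0,0,0.064]
  ],
  "rot": [
    [0,0,0.03],
    [0,0,0.03],
    [0,0,0.03],
    [0,0,0.03],
    [0,0,0.03],
    [0,0,0.03],
    [0,0,0.03],
    [0,0,0.03],
    [0,0,0.03],
    [0,0,0.03],
    [0,0,0.03],
    [0,0,0.03]
  ]
}}

```text
time_s: 11.85
ee_pos: [491.9, -90.7, 8.2]
tool_rot: [3.128, -0.278, 0.004]
ft_force: [-4.8, 1.9, 19.9]
finger_gap: 30.9
finger_force: 9.6
```

Run:
```python
from h import *
s=state();print(s["ee_pos"],s["finger_gap"],s["ft_force"])
print(goal([470,-150,180],rot(-4,10))); print(goal([460,-338,212],rot(4,38)))
```

```text
[491.875 -90.748   8.15 ] 30.869083041375344 [-4.801  1.864 19.949]
(array([-0.011,  0.062, -0.172]), array([ 0.01 ,  0.172, -0.107]))
(array([ 0.013,  0.249, -0.204]), array([ 0.083,  0.657, -0.238]))
```

The fingers stopped high, on top of something, so I'll rise and look.

Request:
{"method": "send_rows", "body": {
  "fingers": [0.04,0.06,0.06,0.06,0.06,0.06,0.06,0.06],
  "dp": [
    [0,0,-0.01],
    [0,0,-0.03],
    [0,0,-0.06],
    [0,0,-0.09],
    [0,0,-0.09],
    [0,0,-0.09],
    [0,0,-0.09],
    [0,0,-0.09]
  ],
  "rot": [
    [0,0,0],
    [0,0,0],
    [0,0,0],
    [0,0,0],
    [0,0,0],
    [0,0,0],
    [0,0,0],
    [0,0,0]
  ]
}}

```text
time_s: 12.52
ee_pos: [490.1, -90.8, 95.5]
tool_rot: [3.128, -0.28, -0.001]
ft_force: [0.6, -0.4, -0.7]
finger_gap: 59.7
finger_force: 0.0
```

Run:
```python
from h import *
s=state();print(s["ee_pos"],s["tool_rot"])
c=capture("wrist");h=hsv(c);save(c,"w7.png")
for q in("link_1_hole","link_1"):
    for p,u in best(c,q,3): print(q,p,u,onz(c,u,8)[0])
pr(c,blobs(c,(h[...,0]>22)&(h[...,0]<35)&(h[...,1]>130),8))
```

```text
[490.143 -90.772  95.539] [ 3.128 -0.28  -0.001]
link_1_hole 0.85 [320.1 172.9] [536.091 -99.229   8.   ]
link_1 0.81 [317.  231.9] [499.625 -90.653   8.   ]
c [476.589 -87.872] size [38.3 12.9] yaw -9.8 px [319. 265.]
```

View pics/w7.png

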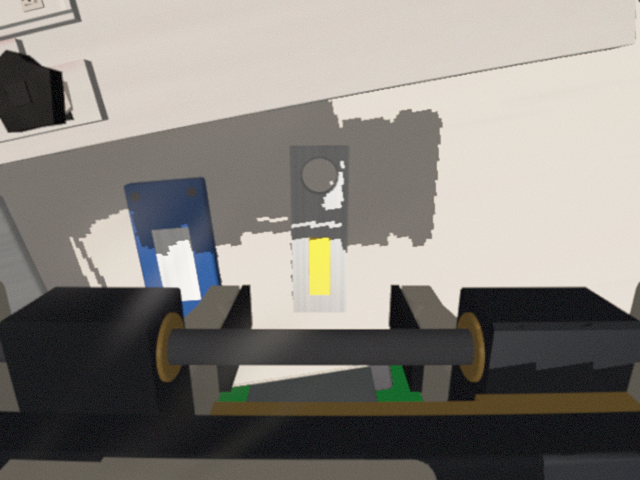

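The link is still centred between the fingers, with its hole at (320,173). Most likely the fingertips closed at its top edge. I'll descend, check the height, then close.

Request:
{"method": "send_rows", "body": {
  "fingers": [0.06,0.06,0.06,0.06,0.06,0.06,0.06,0.06],
  "dp": [
    [0,0,0.03],
    [0,0,0.06],
    [0,0,0.08],
    [0,0,0.09],
    [0,0,0.0925],
    [0,0,0.0925],
    [0,0,0.0925],
    [0,0,0.0925]
  ],
  "rot": [
    [0,0,-0.02],
    [0,0,-0.02],
    [0,0,-0.02],
    [0,0,-0.02],
    [0,0,-0.02],
    [0,0,-0.02],
    [0,0,-0.02],
    [0,0,-0.02]
  ]
}}

```text
time_s: 13.33
ee_pos: [491.6, -90.7, 4.5]
tool_rot: [3.131, -0.249, 0.003]
ft_force: [-0.8, 0.0, -0.2]
finger_gap: 60.2
finger_force: 0.0
```

Request:
{"method": "send_rows", "body": {
  "fingers": [0.06,0.03,0.03,0.03,0.03,0.03,0.03,0.03,0.03],
  "dp": [
    [0,0,0.0028],
    [0,0,0.0028],
    [0,0,0.0028],
    [0,0,0.0028],
    [0,0,0.0028],
    [0,0,0.0028],
    [0,0,0.0028],
    [0,0,0.0028],
    [0,0,0.0028]
  ],
  "rot": [
    [0,0,0],
    [0,0,0],
    [0,0,0],
    [0,0,0],
    [0,0,0],
    [0,0,0],
    [0,0,0],
    [0,0,0],
    [0,0,0]
  ],
  "newtons": 40
}}

```text
time_s: 14.08
ee_pos: [491.0, -90.8, 1.1]
tool_rot: [3.131, -0.249, 0.001]
ft_force: [-1.6, 0.3, 3.6]
finger_gap: 35.2
finger_force: 39.9
```

Run:
```python
from h import *
s=state();print(s["ee_pos"],s["finger_gap"],s["ft_force"])
print(goal([470,-150,180],rot(-4,10))); print(goal([460,-338,212],rot(4,38)))
```

```text
[491.048 -90.798   1.12 ] 35.24442190570475 [-1.574  0.306  3.646]
(array([-0.011,  0.062, -0.179]), array([ 0.008,  0.174, -0.088]))
(array([ 0.009,  0.249, -0.211]), array([ 0.076,  0.659, -0.22 ]))
```

Request:
{"method": "send_rows", "body": {
  "fingers": [0.03,0.03,0.03,0.03,0.03,0.03,0.03,0.03,0.03,0.03,0.03,0.03],
  "dp": [
    [0,0,-0.03],
    [0,0,-0.07],
    [-0.011,0.062,-0.11],
    [-0.011,0.062,-0.15],
    [0.009,0.249,-0.211],
    [0.009,0.249,-0.211],
    [0.009,0.249,-0.211],
    [0.009,0.249,-0.211],
    [0.009,0.249,-0.211],
    [0.009,0.249,-0.211],
    [0.009,0.249,-0.211],
    [0.009,0.249,-0.211]
  ],
  "rot": [
    [0,0,0],
    [0,0,0],
    [0.008,0.174,-0.088],
    [0.008,0.174,-0.088],
    [0.076,0.659,-0.22],
    [0.076,0.659,-0.22],
    [0.076,0.659,-0.22],
    [0.076,0.659,-0.22],
    [0.076,0.659,-0.22],
    [0.076,0.659,-0.22],
    [0.076,0.659,-0.22],
    [0.076,0.659,-0.22]
  ]
}}

```text
time_s: 15.08
ee_pos: [459.3, -337.7, 211.7]
tool_rot: [-2.945, -0.104, -1.018]
ft_force: [1.1, -0.5, -1.3]
finger_gap: 35.9
finger_force: 4.0
```

Run:
```python
from h import *
s=state();print(s["ee_pos"],R.from_rotvec(s["tool_rot"]).as_matrix(),s["finger_gap"])
c=capture("wrist");save(c,"w8.png")
Rm=R.from_rotvec(s["tool_rot"]).as_matrix(); p=s["ee_pos"]; n=-Rm[:,2]
for n_,P in [("tip1",[578.4,-336.2,166.5]),("tip2",[583.9,-415.2,166.5])]: print(n_,proj(c,P))
for q in("peg_1","link_1_hole"):
    for pp,uv in best(c,q,3):
        print(q,pp,uv)
        if "hole" in q:
            o,d=ray(c,uv); qq=p+6*n; d=d[0]; X=o+d*((qq-o)@n)/(d@n)-4*n; print("  hole in tool",Rm.T@(X-p))
hole=p+Rm@np.array([45.5,0,-2.5])
u=np.array([-.6145,-.043,.788]); root=np.array([603,-334.5,135])
for sd in (65,24): print(sd,Rm.T@(root+sd*u-hole))
print((R.from_rotvec(s["tool_rot"]).inv()*rot(4,38)).as_rotvec())
```

```text
[ 459.273 -337.71   211.693] [[ 0.785  0.071  0.616]
 [ 0.055 -0.997  0.044]
 [ 0.617 -0.001 -0.787]] 35.940264025532194
tip1 [[330.75  139.362]]
tip2 [[451.88  139.845]]
peg_1 0.76 [442.2 136.8]
peg_1 0.73 [327.8 139.2]
peg_1 0.34 [426.  163.2]
65 [20.246  6.963 86.46 ]
24 [ 20.172   7.012 127.468]
[-0.001 -0.002  0.001]
```

View pics/w8.png

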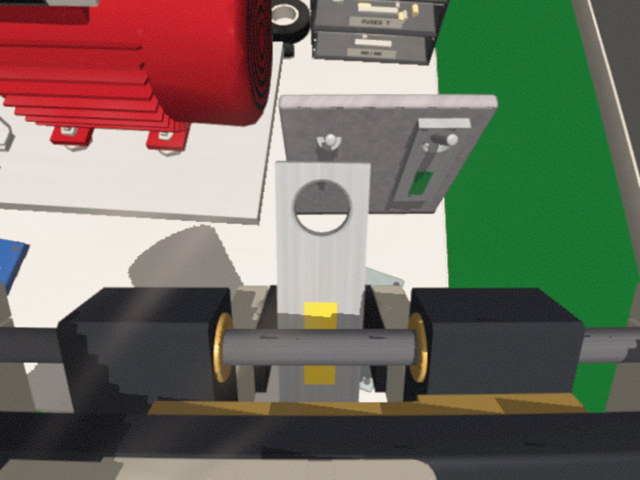

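Grip force reads 4 N, so this is the slackening. The hole is at (322,207), with peg tips at (332,141) and (452,139). I'll hold and re-measure.

Request:
{"method": "send_rows", "body": {
  "fingers": [0.03,0.03,0.03,0.03,0.03,0.03],
  "dp": [
    [0,0,0],
    [0,0,0],
    [0,0,0],
    [0,0,0],
    [0,0,0],
    [0,0,0]
  ],
  "rot": [
    [0,0,0],
    [0,0,0],
    [0,0,0],
    [0,0,0],
    [0,0,0],
    [0,0,0]
  ],
  "newtons": 40
}}

```text
time_s: 15.73
ee_pos: [460.7, -337.1, 212.1]
tool_rot: [-2.948, -0.105, -1.014]
ft_force: [-0.0, -0.9, -1.1]
finger_gap: 35.2
finger_force: 40.0
```

Run:
```python
from h import *
s=state();c=capture("wrist");save(c,"w9.png",(220,80,420,320),2)
Rm=R.from_rotvec(s["tool_rot"]).as_matrix(); p=s["ee_pos"]; n=-Rm[:,2]
g=cv2.GaussianBlur(cv2.cvtColor(c["color"],cv2.COLOR_RGB2GRAY),(5,5),1)[150:260,270:375]
print(cv2.HoughCircles(g,cv2.HOUGH_GRADIENT,1,50,param1=100,param2=15,minRadius=20,maxRadius=36))
for uv in([322,207],[319.5,201]):
    o,d=ray(c,uv); qq=p+6*n; d=d[0]; X=o+d*((qq-o)@n)/(d@n)-4*n; print("  hole in tool",Rm.T@(X-p))
u=np.array([-.6145,-.043,.788]); root=np.array([603,-334.5,135])
for sd in (65,24): print(sd,Rm.T@(root+sd*u-p))
print(s["ee_pos"],s["finger_force"],s["finger_gap"])
```

```text
[[[51.5 55.5 26.3]]]
  hole in tool [44.375  0.872 -2.   ]
  hole in tool [46.734 -0.096 -2.   ]
65 [64.612  7.463 83.211]
24 [ 64.657   7.486 124.219]
[ 460.661 -337.114  212.091] 39.965144991874695 35.192168399495664
```

View pics/w9.png

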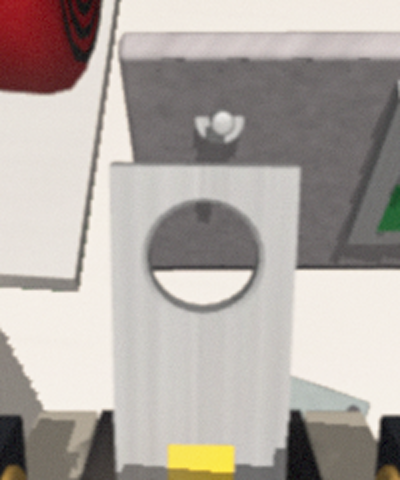

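Grip is restored. The hole is centred at (322,207), 44.6 mm ahead of the TCP. Inserting.

Request:
{"method": "send_rows", "body": {
  "fingers": [0.03,0.03,0.03,0.03,0.03,0.03,0.03,0.03,0.03,0.03,0.03,0.03],
  "dp": [
    [0.0195,0.0067,0.03],
    [0.0195,0.0067,0.06],
    [0.0195,0.0067,0.078],
    [0.0195,0.0067,0.08],
    [0.0195,0.0067,0.085],
    [0.0195,0.0067,0.095],
    [0.0195,0.0067,0.105],
    [0.0195,0.0067,0.115],
    [0.0195,0.0067,0.122],
    [0.0195,0.0067,0.126],
    [0.0195,0.0067,0.126],
    [0.0195,0.0067,0.126]
  ],
  "rot": [
    [0,0,0],
    [0,0,0],
    [0,0,0],
    [0,0,0],
    [0,0,0],
    [0,0,0],
    [0,0,0],
    [0,0,0],
    [0,0,0],
    [0,0,0],
    [0,0,0],
    [0,0,0]
  ]
}}

```text
time_s: 16.78
ee_pos: [553.4, -338.2, 124.6]
tool_rot: [-2.948, -0.103, -1.013]
ft_force: [-0.1, -0.2, -1.4]
finger_gap: 35.5
finger_force: 40.0
```

Run:
```python
from h import *
s=state();print(s["ee_pos"],s["finger_gap"],s["ft_force"])
c=capture("wrist");save(c,"w10.png",(160,80,480,320),1.5)
```

```text
[ 553.427 -338.206  124.593] 35.46042620287942 [-0.113 -0.156 -1.354]
```

View pics/w10.png

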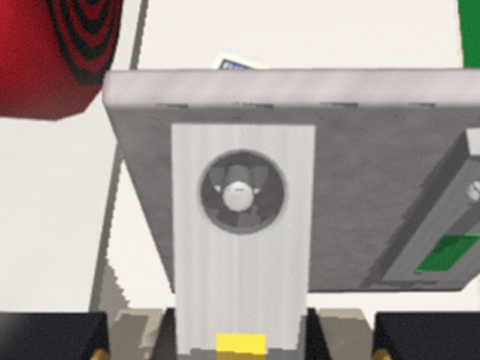

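The peg is in the middle of the hole, so I'll release and retreat.

Request:
{"method": "send_rows", "body": {
  "fingers": [0.05,0.05,0.05,0.05,0.05,0.05,0.05,0.05,0.05,0.05,0.05,0.05],
  "dp": [
    [0,0,0],
    [0,0,0],
    [0,0,0],
    [0,0,0],
    [0,0,0],
    [0,0,-0.01],
    [0,0,-0.02],
    [0,0,-0.04],
    [0,0,-0.07],
    [0,0,-0.1],
    [0,0,-0.13],
    [0,0,-0.13]
  ],
  "rot": [
    [0,0,0],
    [0,0,0],
    [0,0,0],
    [0,0,0],
    [0,0,0],
    [0,0,0],
    [0,0,0],
    [0,0,0],
    [0,0,0],
    [0,0,0],
    [0,0,0],
    [0,0,0]
  ]
}}

```text
time_s: 17.83
ee_pos: [472.3, -345.4, 234.1]
tool_rot: [-2.951, -0.106, -1.024]
ft_force: [0.8, -0.2, 0.1]
finger_gap: 50.0
finger_force: 0.0
```

Run:
```python
from h import *
s=state();print(s["ee_pos"])
c=capture("wrist");h=hsv(c)
print("yellow",[b[3] for b in blobs(c,(h[...,0]>22)&(h[...,0]<35)&(h[...,1]>130)&(h[...,2]>60),8,40)])
print("green",[b[3] for b in blobs(c,(h[...,0]>50)&(h[...,0]<80)&(h[...,1]>130)&(h[...,2]>60),8,40)])
for q in("link_1","link_1_hole"):print(q,best(c,q,3))
# expected: stripe ~22mm past middle (hole->stripe 60mm)
for r in([603,-334.5],[608.5,-413.5]): print(proj(c,[[r[0]-6,r[1],131],[r[0]-6,r[1],94],[r[0]-5,r[1],71]]))
t=capture("top")
for p,u in best(t,"plate_2",3): print("top plate",p,u,onz(t,u,10)[0])
print(goal([440,-350,250],rot(-10,0)))
```

```text
[ 472.262 -345.371  234.098]
yellow [array([315.919, 207.71 ])]
green [array([609.773, 377.545]), array([404.357, 207.536]), array([515.808, 167.663])]
link_1 [(0.7, array([408.6, 192.7])), (0.58, array([313.9, 195.5]))]
link_1_hole [(0.73, array([317.6, 168.2]))]
[[316.39  177.438]
 [316.483 199.3  ]
 [316.611 209.9  ]]
[[416.058 177.93 ]
 [406.46  199.666]
 [401.364 210.211]]
top plate 0.65 [349.2 278.5] [495.877  -4.808  10.   ]
top plate 0.52 [468.3 279.9] [ 491.924 -369.542   10.   ]
(array([-0.012,  0.004, -0.039]), array([-0.081, -0.659,  0.235]))
```

Both links hang: the stripes at (316,208) and (404,208) sit where I predicted. Next is the grey plate.

Run:
```python
from h import *
print(goal([450,-355,245],rot(-7,20)));print(goal([471,-369,120],rot(-15,0)))
```

```text
(array([-0.008,  0.01 , -0.029]), array([-0.093, -0.312,  0.169]))
(array([-0.069,  0.025,  0.082]), array([-0.11 , -0.656,  0.319]))
```

Request:
{"method": "send_rows", "body": {
  "fingers": [0.075,0.075,0.075,0.075,0.075,0.075,0.075,0.075,0.075,0.075,0.075,0.075],
  "dp": [
    [-0.008,0.01,-0.029],
    [-0.008,0.01,-0.029],
    [-0.008,0.01,-0.029],
    [-0.069,0.025,0.082],
    [-0.069,0.025,0.082],
    [-0.069,0.025,0.082],
    [-0.069,0.025,0.082],
    [-0.069,0.025,0.082],
    [-0.069,0.025,0.082],
    [-0.069,0.025,0.082],
    [-0.069,0.025,0.082],
    [-0.069,0.025,0.082]
  ],
  "rot": [
    [-0.093,-0.312,0.169],
    [-0.093,-0.312,0.169],
    [-0.093,-0.312,0.169],
    [-0.11,-0.656,0.319],
    [-0.11,-0.656,0.319],
    [-0.11,-0.656,0.319],
    [-0.11,-0.656,0.319],
    [-0.11,-0.656,0.319],
    [-0.11,-0.656,0.319],
    [-0.11,-0.656,0.319],
    [-0.11,-0.656,0.319],
    [-0.11,-0.656,0.319]
  ]
}}

```text
time_s: 19.08
ee_pos: [471.2, -369.1, 121.5]
tool_rot: [3.114, -0.41, 0.005]
ft_force: [-0.5, -0.8, -0.3]
finger_gap: 75.4
finger_force: 0.0
```

Run:
```python
from h import *
s=state();print(s["ee_pos"],s["tool_rot"])
c=capture("wrist");h=hsv(c);np.save("g.npy",c,allow_pickle=True)
for p,u in best(c,"plate_2",2): print(p,u,onz(c,u,10)[0])
print([ (r["p"],r["box"]) for r in recognise(c,"plate_2")])
V=h[...,2];print(V[200:285:8,260:460:12])
print(proj(c,[[489+x,-375+y,10] for x in(-55,55) for y in(-25,25)]))
```

```text
[ 471.201 -369.107  121.467] [ 3.114 -0.41   0.005]
0.96 [325.6 207.4] [ 490.171 -378.23    10.   ]
[(0.64, [289.6, 127.5, 362.1, 283.6])]
[[134 130 131  92 146 146 145  93  96 136 135 134 133 238 240 217 111]
 [244 192 232  88 145 146 141  95  93 129 136 135 136 240 241 237 111]
 [129 132 129  93 173 177 211  94  95 133 132 135 136 241 240 240 108]
 [240 240 236 138 172 147 144  97  90 132 135 208 134 240 240 240 114]
 [239 239 240 186 255 255 254  96 101 241 238 240 158 239 240 242 112]
 [240 239 240 192 254 254 254 206 180 238 238 239 240 241 240 239 108]
 [239 240 240 191 193 197 205 206 180 239 240 241 240 241 240 240 127]
 [240 241 240 196 190 199 201 207 175 239 240 241 239 239 240 241 234]
 [240 240 241 194 195 197 204 205 181 239 239 239 240 240 241 241 225]
 [241 241 241 118 198 194 202 142 210 238 239 238 240 240 241 241 235]
 [240 241 240 197 194 195 209 208 208 238 242 242 241 242 241 240 241]]
[[374.535 273.639]
 [307.813 290.181]
 [336.897 120.322]
 [263.342 140.746]]
```

Request:
{"method": "send_rows", "body": {
  "fingers": [0.075,0.075,0.075,0.075,0.075,0.075,0.075,0.075,0.075],
  "dp": [
    [0.0037,0.0039,0.03],
    [0.0037,0.0039,0.06],
    [0.0037,0.0039,0.09],
    [0.0037,0.0039,0.11],
    [0.0037,0.0039,0.117],
    [0.0037,0.0039,0.118],
    [0.0037,0.0039,0.118],
    [0.0037,0.0039,0.118],
    [0.0037,0.0039,0.118]
  ],
  "rot": [
    [0,0,0],
    [0,0,0],
    [0,0,0],
    [0,0,0],
    [0,0,0],
    [0,0,0],
    [0,0,0],
    [0,0,0],
    [0,0,0]
  ]
}}

```text
time_s: 19.98
ee_pos: [475.1, -374.2, 3.7]
tool_rot: [3.113, -0.409, 0.005]
ft_force: [-0.1, -0.8, -0.7]
finger_gap: 75.3
finger_force: 0.0
```

Request:
{"method": "send_rows", "body": {
  "fingers": [0.075,0.045,0.045,0.045,0.045,0.045,0.045,0.045,0.045,0.045],
  "dp": [
    [0,0,0.0018],
    [0,0,0.0018],
    [0,0,0.0018],
    [0,0,0.0018],
    [0,0,0.0018],
    [0,0,0.0018],
    [0,0,0.0018],
    [0,0,0.0018],
    [0,0,0.0018],
    [0,0,0.0018]
  ],
  "rot": [
    [0,0,0],
    [0,0,0],
    [0,0,0],
    [0,0,0],
    [0,0,0],
    [0,0,0],
    [0,0,0],
    [0,0,0],
    [0,0,0],
    [0,0,0]
  ],
  "newtons": 40
}}

```text
time_s: 20.82
ee_pos: [474.1, -373.7, 0.5]
tool_rot: [3.114, -0.409, 0.001]
ft_force: [-0.8, 0.7, 2.0]
finger_gap: 49.7
finger_force: 40.0
```

Run:
```python
from h import *
s=state();print(s["ee_pos"],s["finger_gap"],s["ft_force"])
print(goal([455,-350,150],rot(-13,0)));print(goal([450,-40,230],rot(0,15)))
```

```text
[ 474.096 -373.718    0.464] 49.691306157022844 [-0.815  0.665  2.005]
(array([-0.025, -0.018, -0.15 ]), array([ 0.001, -0.   , -0.035]))
(array([-0.109, -0.316, -0.23 ]), array([ 0.035,  0.26 , -0.26 ]))
```

Request:
{"method": "send_rows", "body": {
  "fingers": [0.045,0.045,0.045,0.045,0.045,0.045,0.045,0.045,0.045,0.045,0.045,0.045],
  "dp": [
    [-0.01,-0.01,-0.04],
    [-0.025,-0.018,-0.08],
    [-0.025,-0.018,-0.12],
    [-0.109,-0.316,-0.23],
    [-0.109,-0.316,-0.23],
    [-0.109,-0.316,-0.23],
    [-0.109,-0.316,-0.23],
    [-0.109,-0.316,-0.23],
    [-0.109,-0.316,-0.23],
    [-0.109,-0.316,-0.23],
    [-0.109,-0.316,-0.23],
    [-0.109,-0.316,-0.23]
  ],
  "rot": [
    [0,0,0],
    [0.001,0,-0.035],
    [0.001,0,-0.035],
    [0.035,0.26,-0.26],
    [0.035,0.26,-0.26],
    [0.035,0.26,-0.26],
    [0.035,0.26,-0.26],
    [0.035,0.26,-0.26],
    [0.035,0.26,-0.26],
    [0.035,0.26,-0.26],
    [0.035,0.26,-0.26],
    [0.035,0.26,-0.26]
  ]
}}

```text
time_s: 21.82
ee_pos: [451.8, -34.7, 233.3]
tool_rot: [-3.111, -0.011, -0.419]
ft_force: [0.6, -0.4, -1.9]
finger_gap: 49.4
finger_force: 40.0
```

```bash
cat >> h.py <<'E'
E0=np.array([496.,245,0]); EY=4.8
def seat(y,off,x=9.5,z=46):
    m=E0+R.from_euler("z",EY,degrees=True).apply([x,y,z]); r=rot(EY,33); return m-r.apply(off),r
E
python3 - <<'E'
from h import *
s=state();print(s["ee_pos"],s["finger_gap"],s["finger_force"],s["joint_positions"])
P,r=seat(65,[16.7,0,-4.5]); print(P, goal(P+[0,0,120],r), goal(P+[-20,0,150],r))
E
```

```text
[451.774 -34.683 233.332] 49.44343064763927 40.000866651535034 [ 0.463 -0.211 -0.693  0.153 -0.852  1.027]
[488.513 309.6    33.131] (array([ 0.016, -0.344,  0.088]), array([ 0.03 ,  0.308, -0.071])) (array([ 0.005, -0.344,  0.054]), array([ 0.03 ,  0.308, -0.071]))
```

Request:
{"method": "send_rows", "body": {
  "fingers": [0.045,0.045,0.045,0.045,0.045,0.045,0.045,0.045,0.045,0.045,0.045,0.045],
  "dp": [
    [0.005,-0.344,0.054],
    [0.005,-0.344,0.054],
    [0.005,-0.344,0.054],
    [0.005,-0.344,0.054],
    [0.005,-0.344,0.054],
    [0.005,-0.344,0.054],
    [0.005,-0.344,0.054],
    [0.005,-0.344,0.054],
    [0.016,-0.344,0.088],
    [0.016,-0.344,0.088],
    [0.016,-0.344,0.088],
    [0.016,-0.344,0.088]
  ],
  "rot": [
    [0.03,0.308,-0.071],
    [0.03,0.308,-0.071],
    [0.03,0.308,-0.071],
    [0.03,0.308,-0.071],
    [0.03,0.308,-0.071],
    [0.03,0.308,-0.071],
    [0.03,0.308,-0.071],
    [0.03,0.308,-0.071],
    [0.03,0.308,-0.071],
    [0.03,0.308,-0.071],
    [0.03,0.308,-0.071],
    [0.03,0.308,-0.071]
  ]
}}

```text
time_s: 22.82
ee_pos: [494.8, 312.1, 155.7]
tool_rot: [-3.014, -0.116, -0.852]
ft_force: [-0.1, -0.7, -1.4]
finger_gap: 49.3
finger_force: 40.0
```

Run:
```python
from h import *
s=state();print(s["ee_pos"],s["finger_gap"],s["finger_force"],s["joint_positions"])
P,r=seat(65,[16.7,0,-4.5]); print(goal(P+[0,0,40],r), goal(P,r))
Rm=R.from_rotvec(s["tool_rot"]).as_matrix();p=s["ee_pos"]
c=capture("wrist")
print("plate expect px",proj(c,[p+Rm@np.array([x,y,-9.5]) for x in(71.7,) for y in(-25,25)]))
print([(round(q["p"],2),np.round(q["box"])) for q in recognise(c,"plate_2")])
print("bar",best(c,"easel_bar",2),proj(c,E0+R.from_euler("z",EY,degrees=True).apply([33,0,47.4])))
h=hsv(c);
bl=cv2.findContours(((h[...,0]>100)&(h[...,0]<130)&(h[...,1]>120)).astype(np.uint8),0,2)[0]
for k in bl:
    if len(k)>20: print("blue",cv2.boundingRect(k), k.reshape(-1,2)[k[:,0,0].argmin()],k.reshape(-1,2)[k[:,0,0].argmax()])
for y in(-140,140): print("lip",proj(c,E0+R.from_euler("z",EY,degrees=True).apply([[-50,y,22],[-42,y,22]])).round())
```

```text
[494.765 312.134 155.702] 49.276981667961415 39.99963104724884 [ 0.901  0.064 -1.016  1.331 -0.417 -0.483]
(array([-0.049,  0.001,  0.067]), array([ 0.017,  0.025, -0.002])) (array([-0.07 ,  0.   ,  0.101]), array([ 0.017,  0.025, -0.002]))
plate expect px [[250.542 134.853]
 [388.924 134.844]]
[(0.68, array([256., 136., 387., 397.]))]
bar [(0.78, array([411.4, 277.5]))] [[410.891 279.725]]
blue (235, 385, 171, 14) [235 397] [405 396]
lip [[596. 393.]
 [594. 382.]]
lip [[218. 400.]
 [218. 389.]]
```

```bash
cat > kin.py <<'E'
from h import *
from scipy.optimize import least_squares
D=[([1.46709,.35937,.0111,-.000334,-1.2241,-.28811],[257.6,623.4,225.66]),([.946,-.061,-.254,.001,-1.375,.622],[401.36,227.97,332.42]),
([-.095,-.004,-.206,.001,-1.371,1.662],[430.66,-233.93,329.19]),([-.745,.144,-.214,-.647,-.834,2.739],[480.96,-422.44,225.33]),
([.463,-.211,-.693,.153,-.852,1.027],[451.77,-34.68,233.33]),([.901,.064,-1.016,1.331,-.417,-.483],[494.77,312.13,155.70])]
S=[1]
def fk(q,k):
    h,a1,a2,a3,d4,d6,b,s4=k
    Rz=lambda a:R.from_euler("z",a).as_matrix(); Ry=lambda a:R.from_euler("y",a).as_matrix(); Rx=lambda a:R.from_euler("x",a).as_matrix()
    A=Rz(q[0]); p=A@np.array([a1,b,h]); p=p+A@Ry(q[1])@np.array([0,0,a2])
    F=A@Ry(q[1]-q[2]); p=p+F@np.array([d4,0,a3]); W=F@Rx(s4*q[3])@Ry(-q[4]); p=p+W@np.array([d6,0,0])
    return p,W   # tool z = W x
def res(k,s4): return np.concatenate([fk(q,[*k,s4])[0]-P for q,P in D])
best_=min((least_squares(res,[400,50,450,0,450,250,-190],args=(s,)) for s in(1,-1)),key=lambda r:r.cost)
s4=1 if np.abs(res(best_.x,1)).sum()<np.abs(res(best_.x,-1)).sum() else -1
KK=[*best_.x,s4]
if __name__=="__main__":
    print(np.round(KK,1),np.round(res(best_.x,s4),1))
    print([fk(q,KK)[1][:,0] for q,_ in D[3:]])
E
python3 kin.py
```

```text
[-100.3  238.6  566.   107.2  194.   235.8 -162.1   -1. ] [-28.6  12.5   2.7 -26.6  14.2 -35.5  -0.8  30.  -33.2 -50.  -52.2  81.
 -11.4  43.2  -2.5  41.7 -45.2 -12.5]
[array([ 0.613,  0.042, -0.789]), array([ 0.265,  0.004, -0.964]), array([ 0.523,  0.027, -0.852])]
```

```bash
sed -i 's/h,a1,a2,a3,d4,d6,b,s4=k/h,a1,a2,a3,d4,d6,b,b2,e,s4=k/; s/W=F@Rx(s4\*q\[3\])@Ry(-q\[4\]); p=p+W@np.array(\[d6,0,0\])/W=F@Rx(s4*q[3]); p=p+W@np.array([0,b2,e]); W=W@Ry(-q[4]); p=p+W@np.array([d6,0,0])/; s/\[400,50,450,0,450,250,-190\]/[180,0,600,0,550,250,-100,-90,0]/' kin.py; python3 kin.py
```

```text
[ 199.     0.3  601.3   -0.4  463.3  378.4   -0.4 -191.4    0.6   -1. ] [-0.1  0.  -0.1 -0.2 -0.1 -0.1  0.1 -0.1  0.2 -0.  -0.  -0.   0.1  0.
  0.   0.  -0.   0. ]
[array([ 0.613,  0.042, -0.789]), array([ 0.265,  0.004, -0.964]), array([ 0.523,  0.027, -0.852])]
```

```bash
cat > ik.py <<'E'
from kin import *
LO=np.array([-3.07,-1.43,-1.02,-3.03,-3.05,-3.03])+.01; HI=np.array([3.07,2.12,1.25,1.67,0,3.03])-.01
# tool rot = W * C * Rz(s6*q6)
def C0(q,rv,s6): W=fk(q,KK)[1]; return R.from_matrix(W).inv()*R.from_rotvec(rv)*R.from_euler("z",-s6*q[5])
TR=[(D[0][0],[3.0799,-.6114,-.00026]),(D[3][0],[-2.949,-.104,-1.014]),(D[5][0],[-3.014,-.116,-.852])]
def spread(s6): 
    c=[C0(q,r,s6) for q,r in TR]; return sum((c[0].inv()*x).magnitude() for x in c)
s6=min((1,-1),key=spread); C=C0(*TR[0],s6)
def fkr(q): p,W=fk(q,KK); return p,R.from_matrix(W)*C*R.from_euler("z",s6*q[5])
def ik(P,r,q0):
    f=lambda q:np.r_[(fkr(q)[0]-P)/10,(r.inv()*fkr(q)[1]).as_rotvec()*20]
    bs=[]
    for k in range(8):
        s=np.clip(np.array(q0)+(0 if k==0 else np.random.RandomState(k).randn(6)*.5),LO+.01,HI-.01)
        bs.append(least_squares(f,s,bounds=(LO,HI)))
    b=min(bs,key=lambda b:round(b.cost,3)*100+np.abs(b.x-q0).max()); return b.x,np.linalg.norm(fkr(b.x)[0]-P),(r.inv()*fkr(b.x)[1]).magnitude()
E
python3 - <<'E'
from ik import *
print(spread(s6))
q0=state()["joint_positions"]
for y in(65,-60):
  for pitch in(33,28,24,20):
    m=E0+R.from_euler("z",EY,degrees=True).apply([9.5,y,46])
    for dy in (0,10,-10):
      r=rot(EY+dy,pitch); P=m-r.apply([16.7,0,-4.5]); 
      for dz in(0,80):
        x=ik(P+[0,0,dz],r,q0); print(y,pitch,dy,dz,x[0].round(2),np.round(x[1:],3))
E
```

```text
0.002087723155822825
65 33 0 0 [ 0.76  0.29 -1.01  1.66 -0.36 -0.75] [18.657  0.158]
65 33 0 80 [ 0.9   0.13 -1.01  1.32 -0.41 -0.5 ] [7.805 0.09 ]
65 33 10 0 [ 0.69  0.27 -1.01  1.66 -0.24 -0.51] [19.274  0.209]
65 33 10 80 [ 0.84  0.11 -1.01  1.27 -0.29 -0.23] [10.315  0.128]
65 33 -10 0 [ 0.86  0.32 -1.01  1.56 -0.46 -0.91] [11.417  0.109]
65 33 -10 80 [ 0.96  0.16 -1.01  1.34 -0.5  -0.72] [3.316 0.037]
65 28 0 0 [ 0.77  0.28 -1.01  1.54 -0.3  -0.63] [11.178  0.11 ]
65 28 0 80 [ 0.89  0.12 -1.01  1.26 -0.36 -0.42] [2.217 0.027]
65 28 10 0 [ 0.65  0.26 -1.01  1.66 -0.19 -0.47] [16.232  0.139]
65 28 10 80 [ 0.85  0.1  -1.01  1.2  -0.27 -0.17] [4.312 0.056]
65 28 -10 0 [ 0.84  0.29 -1.01  1.5  -0.38 -0.82] [6.343 0.065]
65 28 -10 80 [ 0.97  0.15 -0.99  1.19 -0.46 -0.59] [0. 0.]
65 24 0 0 [ 0.78  0.26 -1.01  1.44 -0.26 -0.53] [5.842 0.066]
65 24 0 80 [ 0.95  0.13 -0.96  1.02 -0.37 -0.24] [0. 0.]
65 24 10 0 [ 0.73  0.25 -1.01  1.41 -0.18 -0.29] [7.719 0.096]
65 24 10 80 [ 0.86  0.1  -1.    1.12 -0.26 -0.1 ] [0. 0.]
65 24 -10 0 [ 0.82  0.28 -1.01  1.44 -0.33 -0.74] [2.354 0.026]
65 24 -
[... 1256 characters left out ...]
 0.143]
-60 24 0 80 [ 0.78  0.04 -1.01  0.83 -0.33  0.1 ] [2.822 0.039]
-60 24 10 0 [ 0.68  0.19 -1.01  0.71 -0.11  0.46] [7.773 0.135]
-60 24 10 80 [ 0.75  0.03 -1.01  0.74 -0.25  0.39] [2.347 0.035]
-60 24 -10 0 [ 0.75  0.22 -1.01  0.98 -0.31 -0.22] [9.259 0.127]
-60 24 -10 80 [ 0.82  0.06 -1.01  0.91 -0.4  -0.17] [1.887 0.025]
-60 20 0 0 [ 0.71  0.2  -1.01  0.85 -0.21  0.12] [5.245 0.08 ]
-60 20 0 80 [ 0.82  0.05 -0.96  0.67 -0.38  0.23] [0. 0.]
-60 20 10 0 [ 0.69  0.19 -1.01  0.74 -0.14  0.42] [4.384 0.073]
-60 20 10 80 [ 0.8   0.04 -0.94  0.56 -0.34  0.52] [0. 0.]
-60 20 -10 0 [ 0.74  0.21 -1.01  0.93 -0.28 -0.16] [4.857 0.069]
-60 20 -10 80 [ 0.85  0.07 -0.94  0.7  -0.44  0.  ] [0. 0.]
```

```bash
cat >> ik.py <<'E'
def lean(y,slope,off,dx=6,dn=2,dyaw=0):
    t=np.radians(slope); n=np.array([-np.sin(t),np.cos(t)]); v=np.array([np.cos(t),np.sin(t)])
    m=np.array([33,47.4])+(10+dn)*n-24.6*v+ [dx,dx*np.tan(t)]
    r=rot(EY+dyaw,slope); return E0+R.from_euler("z",EY,degrees=True).apply([m[0],y,m[1]])-r.apply(off),r
E
python3 - <<'E'
from ik import *
q0=state()["joint_positions"]
for off,ys in(([16.7,0,-4.5],(95,85)),([-20,0,-4],(15,5,-60))):
 for y in ys:
  for sl in(33,30,27,24,21):
    P,r=lean(y,sl,off); 
    out=[]
    for dz in(0,60):
        x=ik(P+[0,0,dz],r,q0); out+=[x[0].round(2),np.round(x[1:],3)]
    print(off[0],y,sl,*out)
E
```

```text
16.7 95 33 [ 0.83  0.3  -1.01  1.66 -0.39 -0.81] [8.83  0.135] [ 0.86  0.19 -1.01  1.54 -0.39 -0.69] [7.256 0.071]
16.7 95 30 [ 0.8   0.29 -1.01  1.66 -0.34 -0.77] [6.49  0.099] [ 0.86  0.18 -1.01  1.49 -0.36 -0.63] [3.632 0.038]
16.7 95 27 [ 0.77  0.28 -1.01  1.66 -0.3  -0.74] [4.082 0.061] [ 0.85  0.17 -1.01  1.44 -0.32 -0.58] [0.195 0.002]
16.7 95 24 [ 0.74  0.27 -1.01  1.66 -0.25 -0.71] [1.652 0.023] [ 0.96  0.18 -0.95  1.11 -0.36 -0.34] [0. 0.]
16.7 95 21 [ 0.79  0.27 -1.    1.47 -0.24 -0.57] [0. 0.] [ 1.03  0.19 -0.87  0.81 -0.42 -0.11] [0. 0.]
16.7 85 33 [ 0.81  0.29 -1.01  1.66 -0.38 -0.79] [10.779  0.141] [ 0.87  0.18 -1.01  1.48 -0.39 -0.64] [8.121 0.084]
16.7 85 30 [ 0.78  0.28 -1.01  1.66 -0.33 -0.75] [8.729 0.105] [ 0.86  0.17 -1.01  1.43 -0.36 -0.58] [4.529 0.049]
16.7 85 27 [ 0.75  0.28 -1.01  1.66 -0.29 -0.72] [6.877 0.067] [ 0.86  0.16 -1.01  1.39 -0.33 -0.53] [1.096 0.013]
16.7 85 24 [ 0.74  0.27 -1.01  1.61 -0.25 -0.66] [3.881 0.033] [ 0.94  0.17 -0.97  1.13 -0.35 -0.34] [0. 0.]
16.7 85 21 [ 0.75  0.26 -1.01  1.52 -0.22 -0.59] [0. 0.] [ 1.02  0.18 -0.88  0.81 -0.41
[... 1009 characters left out ...]
.3  -0.13] [0. 0.]
-20 5 21 [ 0.62  0.22 -1.01  1.4  -0.19 -0.34] [0.984 0.012] [ 0.86  0.14 -0.88  0.74 -0.38  0.12] [0. 0.]
-20 -60 33 [ 0.6   0.19 -1.01  1.24 -0.24 -0.16] [16.98   0.223] [ 0.66  0.08 -1.01  1.11 -0.28 -0.07] [11.021  0.146]
-20 -60 30 [ 0.6   0.19 -1.01  1.2  -0.22 -0.12] [13.189  0.179] [ 0.66  0.08 -1.01  1.09 -0.27 -0.04] [7.5   0.101]
-20 -60 27 [ 0.6   0.19 -1.01  1.16 -0.2  -0.08] [9.629 0.134] [ 0.66  0.08 -1.01  1.06 -0.26 -0.02] [4.058 0.055]
-20 -60 24 [ 0.6   0.2  -1.01  1.14 -0.19 -0.05] [6.221 0.088] [ 0.66  0.08 -1.01  1.05 -0.25  0.  ] [0.679 0.009]
-20 -60 21 [ 0.6   0.2  -1.01  1.11 -0.18 -0.03] [2.915 0.042] [ 0.75  0.1  -0.92  0.73 -0.34  0.23] [0. 0.]
```

```bash
cat >> ik.py <<'E'
def lean2(y,phi,d,h=0,slope=33,dx=4,dn=2):
    "tool pitch = slope-phi; TCP on plate: d mm up-slope of middle, h mm above mid-plane (along plate normal)"
    t=np.radians(slope); n=np.array([-np.sin(t),np.cos(t)]); v=np.array([np.cos(t),np.sin(t)])
    m=np.array([33,47.4])+(10+dn)*n-24.6*v+[dx,0]+d*v+h*n
    return E0+R.from_euler("z",EY,degrees=True).apply([m[0],y,m[1]]),rot(EY,slope-phi)
E
python3 - <<'E'
from ik import *
q0=state()["joint_positions"]
for phi in(15,20,25):
 for d in(0,15):
  for y in(60,-60):
    P,r=lean2(y,phi,d); x=ik(P,r,q0); x2=ik(P+[0,0,60],r,q0); print(phi,d,y,P.round(),x[0].round(2),np.round(x[1:],3),x2[0].round(2),np.round(x2[1:],3))
for P,pt in(([475,-170,5],-20),([475,-170,100],-20),([495,5,5],-20)): print(ik(np.array(P),rot(0,pt),q0))
print(goal([450,0,230],rot(0,10)), goal([465,-170,150],rot(0,0)))
E
```

```text
15 0 60 [501. 306.  44.] [ 0.86  0.26 -0.94  1.03 -0.26 -0.2 ] [0. 0.] [ 0.99  0.19 -0.79  0.58 -0.46  0.16] [0. 0.]
15 0 -60 [511. 186.  44.] [ 0.67  0.2  -1.01  0.93 -0.2   0.08] [1.812 0.027] [ 0.8   0.1  -0.89  0.56 -0.39  0.35] [0. 0.]
15 15 60 [513. 307.  52.] [ 0.89  0.27 -0.89  0.89 -0.29 -0.08] [0. 0.] [ 0.98  0.19 -0.75  0.54 -0.49  0.21] [0. 0.]
15 15 -60 [523. 187.  52.] [ 0.64  0.2  -1.01  1.02 -0.19  0.03] [0.483 0.007] [ 0.8   0.11 -0.85  0.52 -0.42  0.41] [0. 0.]
20 0 60 [501. 306.  44.] [ 0.97  0.3  -0.75  0.45 -0.41  0.29] [0. 0.] [ 0.99  0.22 -0.64  0.32 -0.59  0.41] [0. 0.]
20 0 -60 [511. 186.  44.] [ 0.78  0.23 -0.85  0.45 -0.34  0.46] [0. 0.] [ 0.81  0.14 -0.74  0.29 -0.54  0.61] [0. 0.]
20 15 60 [513. 307.  52.] [ 0.95  0.31 -0.7   0.41 -0.45  0.34] [0. 0.] [ 0.97  0.23 -0.61  0.31 -0.61  0.45] [0. 0.]
20 15 -60 [523. 187.  52.] [ 0.77  0.24 -0.8   0.4  -0.38  0.53] [0. 0.] [ 0.79  0.15 -0.7   0.27 -0.57  0.64] [0. 0.]
25 0 60 [501. 306.  44.] [ 0.95  0.34 -0.59  0.2  -0.56  0.54] [0. 0.] [ 0.95  0.26 -0.52  0.16 -0.71  0.59] [0. 0.]
25 0 -60 [511. 186.  44.] [ 0.77  0.27 -0.69  0.18 -0.51  0.73] [0. 0.] [ 0.77  0.18 -0.61  0.14 -0.67  0.78] [0. 0.]
25 15 60 [513. 307.  52.] [ 0.93  0.34 -0.56  0.19 -0.59  0.57] [0. 0.] [ 0.93  0.26 -0.48  0.16 -0.74  0.61] [0. 0.]
25 15 -60 [523. 187.  52.] [ 0.75  0.28 -0.65  0.17 -0.54  0.76] [0. 0.] [ 0.76  0.19 -0.57  0.13 -0.7   0.8 ] [0. 0.]
(array([ 0.036,  0.528, -0.348, -0.014, -1.043,  1.544]), np.float64(2.0143531209106968e-10), 1.7308303951312731e-12)
(array([ 0.036,  0.411, -0.274, -0.013, -1.235,  1.541]), np.float64(2.0655446775430304e-11), 3.022024224985918e-13)
(array([ 0.318,  0.524, -0.312, -0.122, -1.071,  1.33 ]), np.float64(7.02557765755308e-10), 4.466841420131342e-12)
(array([-0.021,  0.307, -0.093]), array([-0.017, -0.38 ,  0.07 ])) (array([-0.062,  0.477, -0.022]), array([-0.01 , -0.555,  0.072]))
```

The clamped joints show the 33° pose isn't reachable with this grip. I'll set the plate down flat and re-grip with the tool leaned back 20°.

Run:
```python
from h import *
print(goal([470,250,200],rot(2,15)),goal([465,-100,120],rot(0,0)))
```

```text
(array([-0.004,  0.059, -0.049]), array([-0.006, -0.293,  0.037])) (array([-0.073,  0.407,  0.006]), array([-0.01 , -0.555,  0.072]))
```

Request:
{"method": "send_rows", "body": {
  "fingers": [0.045,0.045,0.045,0.045,0.045,0.045,0.045,0.045,0.045,0.045,0.045,0.045],
  "dp": [
    [-0.004,0.059,-0.049],
    [-0.004,0.059,-0.049],
    [-0.073,0.407,0.006],
    [-0.073,0.407,0.006],
    [-0.073,0.407,0.006],
    [-0.073,0.407,0.006],
    [-0.073,0.407,0.006],
    [-0.073,0.407,0.006],
    [-0.073,0.407,0.006],
    [-0.073,0.407,0.006],
    [-0.073,0.407,0.006],
    [-0.073,0.407,0.006]
  ],
  "rot": [
    [-0.006,-0.293,0.037],
    [-0.006,-0.293,0.037],
    [-0.01,-0.555,0.072],
    [-0.01,-0.555,0.072],
    [-0.01,-0.555,0.072],
    [-0.01,-0.555,0.072],
    [-0.01,-0.555,0.072],
    [-0.01,-0.555,0.072],
    [-0.01,-0.555,0.072],
    [-0.01,-0.555,0.072],
    [-0.01,-0.555,0.072],
    [-0.01,-0.555,0.072]
  ]
}}

```text
time_s: 23.97
ee_pos: [473.1, -49.8, 130.4]
tool_rot: [-3.138, -0.001, -0.003]
ft_force: [1.3, -0.3, -1.7]
finger_gap: 49.9
finger_force: 40.0
```

Run:
```python
from h import *
s=state();print(s["ee_pos"],s["tool_rot"],s["finger_gap"],goal([465,-100,2],rot(0,0)))
```

```text
[473.073 -49.826 130.429] [-3.138 -0.001 -0.003] 49.92994773803791 (array([-0.008,  0.051,  0.128]), array([-0.004, -0.002,  0.001]))
```

Request:
{"method": "send_rows", "body": {
  "fingers": [0.045,0.045,0.045,0.045,0.045,0.045,0.045,0.045,0.045],
  "dp": [
    [-0.008,0.051,0],
    [-0.008,0.051,0],
    [-0.008,0.051,0.03],
    [-0.008,0.051,0.06],
    [-0.008,0.051,0.09],
    [-0.008,0.051,0.11],
    [-0.008,0.051,0.118],
    [-0.008,0.051,0.118],
    [-0.008,0.051,0.118]
  ],
  "rot": [
    [0,0,0],
    [0,0,0],
    [0,0,0],
    [0,0,0],
    [0,0,0],
    [0,0,0],
    [0,0,0],
    [0,0,0],
    [0,0,0]
  ]
}}

```text
time_s: 24.72
ee_pos: [466.6, -99.2, 12.7]
tool_rot: [-3.14, -0.002, -0.002]
ft_force: [0.5, 0.2, -1.4]
finger_gap: 49.5
finger_force: 40.0
```

Request:
{"method": "send_rows", "body": {
  "fingers": [0.045,0.045,0.07,0.07,0.07,0.07,0.07,0.07,0.07,0.07,0.07,0.07],
  "dp": [
    [0,0,0.008],
    [0,0,0.0115],
    [0,0,0.0115],
    [0,0,0.0115],
    [0,0,0.0115],
    [0,0,-0.01],
    [0,0,-0.03],
    [0.0165,0,-0.03],
    [0.0165,0,-0.03],
    [0.0165,0,-0.03],
    [0.0165,0,-0.03],
    [0.0165,0,-0.03]
  ],
  "rot": [
    [0,0,0],
    [0,0,0],
    [0,0,0],
    [0,0,0],
    [0,0,0],
    [0,0,0],
    [0,0,0],
    [0,-0.35,0],
    [0,-0.35,0],
    [0,-0.35,0],
    [0,-0.35,0],
    [0,-0.35,0]
  ]
}}

```text
time_s: 25.72
ee_pos: [483.1, -99.6, 40.1]
tool_rot: [-3.093, -0.0, 0.549]
ft_force: [0.5, -0.8, -0.8]
finger_gap: 69.8
finger_force: 0.0
```

Run:
```python
from h import *
s=state();print(s["ee_pos"],s["finger_gap"],s["joint_positions"].round(2),s["ft_force"])
c=capture("wrist")
for q in("plate_2",):
    for p,u in best(c,q,3): print(q,p,u,onz(c,u,10)[0])
t=capture("top")
for p,u in best(t,"plate_2",3): print("top",p,u,onz(t,u,10)[0])
print([ (np.round(r["box"]),onz(c,[[r["box"][0],r["box"][1]],[r["box"][2],r["box"][1]],[r["box"][2],r["box"][3]]],10)) for r in recognise(c,"plate_2")[:2]])
print(goal([483,-99.2,4.5],rot(0,-20)))
```

```text
[483.093 -99.591  40.109] 69.81038400898143 [ 0.15  0.47 -0.32 -0.06 -1.12  1.45] [ 0.486 -0.782 -0.782]
plate_2 0.83 [318.1 255.2] [487.174 -98.833  10.   ]
plate_2 0.62 [112.1 238.4] [497.146  -0.29   10.   ]
top 0.69 [376.7 284.8] [476.649 -88.486  10.   ]
[(array([264., 150., 377., 330.]), array([[ 541.842,  -76.848,   10.   ],
       [ 541.913, -122.833,   10.   ],
       [ 432.483, -132.177,   10.   ]])), (array([ 21., 126., 177., 321.]), array([[552.958,  19.833,  10.   ],
       [552.245, -43.477,  10.   ],
       [439.287, -19.468,  10.   ]]))]
(array([ 0.014, -0.   ,  0.035]), array([-0.   , -0.   ,  0.001]))
```

Request:
{"method": "send_rows", "body": {
  "fingers": [0.07,0.07,0.07,0.07,0.07,0.045,0.045,0.045,0.045,0.045,0.045,0.045],
  "dp": [
    [0.008,0,0.015],
    [0.0168,0,0.029],
    [0.0168,0,0.034],
    [0.0168,0,0.034],
    [0.0168,0,0.034],
    [0.0168,0,0.034],
    [0.0168,0,0.034],
    [0.0168,0,0.034],
    [0.0168,0,0.034],
    [0.0168,0,0.034],
    [0.0168,0,0.034],
    [0.0168,0,0.034]
  ],
  "rot": [
    [0,0,0],
    [0,0,0],
    [0,0,0],
    [0,0,0],
    [0,0,0],
    [0,0,0],
    [0,0,0],
    [0,0,0],
    [0,0,0],
    [0,0,0],
    [0,0,0],
    [0,0,0]
  ],
  "newtons": 50
}}

```text
time_s: 26.97
ee_pos: [486.7, -99.5, 4.2]
tool_rot: [-3.093, -0.002, 0.547]
ft_force: [-0.3, 1.1, 5.5]
finger_gap: 49.2
finger_force: 50.0
```

Run:
```python
from ik import *
s=state();print(s["ee_pos"],s["finger_gap"],s["ft_force"])
P,r=lean2(60,20,0,-1); print(P)
print(goal([480,0,170],rot(1,-10)),goal([480,180,190],rot(EY,8)),goal(P+[0,0,100],r))
```

```text
[486.73  -99.531   4.172] 49.20789263840808 [-0.287  1.131  5.468]
[501.321 305.658  43.227]
(array([-0.063, -0.1  , -0.153]), array([-0.005,  0.176, -0.016])) (array([-0.07 , -0.28 , -0.172]), array([-0.01 ,  0.489, -0.083])) (array([-0.033, -0.405, -0.135]), array([-0.006,  0.577, -0.084]))
```

Request:
{"method": "send_rows", "body": {
  "fingers": [0.045,0.045,0.045,0.045,0.045,0.045,0.045,0.045,0.045,0.045,0.045,0.045],
  "dp": [
    [-0.013,0,-0.036],
    [-0.026,0,-0.073],
    [-0.04,0,-0.11],
    [-0.07,-0.28,-0.172],
    [-0.07,-0.28,-0.172],
    [-0.07,-0.28,-0.172],
    [-0.07,-0.28,-0.172],
    [-0.07,-0.28,-0.172],
    [-0.07,-0.28,-0.172],
    [-0.07,-0.28,-0.172],
    [-0.07,-0.28,-0.172],
    [-0.07,-0.28,-0.172]
  ],
  "rot": [
    [0,0,0],
    [0,0,0],
    [0,0.05,0],
    [-0.01,0.489,-0.083],
    [-0.01,0.489,-0.083],
    [-0.01,0.489,-0.083],
    [-0.01,0.489,-0.083],
    [-0.01,0.489,-0.083],
    [-0.01,0.489,-0.083],
    [-0.01,0.489,-0.083],
    [-0.01,0.489,-0.083],
    [-0.01,0.489,-0.083]
  ]
}}

```text
time_s: 27.97
ee_pos: [479.3, 182.4, 189.7]
tool_rot: [-3.125, -0.136, -0.218]
ft_force: [-0.2, -0.3, -2.8]
finger_gap: 49.3
finger_force: 50.0
```

Run:
```python
from ik import *
s=state();print(s["ee_pos"],s["finger_gap"],s["finger_force"],s["joint_positions"].round(2))
P,r=lean2(60,20,0,-1)
print(goal(P+[0,0,60],r))
```

```text
[479.291 182.445 189.718] 49.324530509096746 49.99938726425171 [ 0.82  0.04 -0.55  0.12 -0.89  0.77]
(array([ 0.02 , -0.121,  0.09 ]), array([-0.001,  0.087,  0.003]))
```

Request:
{"method": "send_rows", "body": {
  "fingers": [0.045,0.045,0.045,0.045,0.045,0.045,0.045,0.045,0.045],
  "dp": [
    [0.02,-0.04,0.03],
    [0.02,-0.08,0.05],
    [0.02,-0.121,0.07],
    [0.02,-0.121,0.09],
    [0.02,-0.121,0.09],
    [0.02,-0.121,0.09],
    [0.02,-0.121,0.09],
    [0.02,-0.121,0.09],
    [0.02,-0.121,0.09]
  ],
  "rot": [
    [0,0.087,0.003],
    [0,0.087,0.003],
    [0,0.087,0.003],
    [0,0.087,0.003],
    [0,0.087,0.003],
    [0,0.087,0.003],
    [0,0.087,0.003],
    [0,0.087,0.003],
    [0,0.087,0.003]
  ]
}}

```text
time_s: 28.72
ee_pos: [502.2, 303.0, 104.4]
tool_rot: [-3.108, -0.123, -0.355]
ft_force: [0.3, -0.4, -1.1]
finger_gap: 48.8
finger_force: 50.0
```

Run:
```python
from ik import *
s=state();print(s["ee_pos"],s["finger_gap"],s["joint_positions"].round(2))
P,r=lean2(60,20,0,-1)
print(goal(P,r))
Rm=R.from_rotvec(s["tool_rot"]); p=s["ee_pos"]
rp=Rm*R.from_euler("y",20,degrees=True); c=capture("wrist")
print("far edge pred",proj(c,[p+rp.apply([55,y,-6]) for y in(-25,25)]).round())
print([(round(q["p"],2),np.round(q["box"])) for q in recognise(c,"plate_2")],best(c,"plate_2"),proj(c,p+rp.apply([0,0,-1])))
print("bar",best(c,"easel_bar",2),proj(c,E0+R.from_euler("z",EY,degrees=True).apply([33,0,47.4])))
```

```text
[502.248 302.986 104.374] 48.83753622099872 [ 0.98  0.22 -0.65  0.32 -0.59  0.41]
(array([-0.014, -0.003,  0.059]), array([-0.001, -0.   , -0.005]))
far edge pred [[246. 203.]
 [393. 203.]]
[(0.98, array([253., 199., 388., 394.]))] [(0.86, array([322. , 311.9]))] [[319.655 306.958]]
bar [(0.84, array([422.3, 243.4]))] [[419.669 245.115]]
```

The held plate and the easel match the model. Lowering it.

Request:
{"method": "send_rows", "body": {
  "fingers": [0.045,0.045,0.045,0.045,0.045,0.045,0.045,0.045,0.045,0.045],
  "dp": [
    [-0.004,-0.003,0.015],
    [-0.007,-0.003,0.03],
    [-0.01,-0.003,0.04],
    [-0.012,-0.003,0.048],
    [-0.013,-0.003,0.053],
    [-0.0135,-0.003,0.057],
    [-0.014,-0.003,0.059],
    [-0.014,-0.003,0.059],
    [-0.014,-0.003,0.059],
    [-0.014,-0.003,0.059]
  ],
  "rot": [
    [0,0,-0.005],
    [0,0,-0.005],
    [0,0,-0.005],
    [0,0,-0.005],
    [0,0,-0.005],
    [0,0,-0.005],
    [0,0,-0.005],
    [0,0,-0.005],
    [0,0,-0.005],
    [0,0,-0.005]
  ]
}}

```text
time_s: 29.75
ee_pos: [503.5, 308.2, 46.0]
tool_rot: [-3.106, -0.133, -0.36]
ft_force: [2.6, -5.1, 16.8]
finger_gap: 48.8
finger_force: 50.0
```

Request:
{"method": "send_rows", "body": {
  "fingers": [0.045,0.045,0.045,0.045],
  "dp": [
    [0.003,0,-0.002],
    [0.003,0,-0.002],
    [0.003,0,-0.002],
    [0.003,0,-0.002]
  ],
  "rot": [
    [0,0,0],
    [0,0,0],
    [0,0,0],
    [0,0,0]
  ]
}}

```text
time_s: 30.08
ee_pos: [503.7, 306.9, 45.3]
tool_rot: [-3.11, -0.133, -0.354]
ft_force: [0.4, -0.2, 3.0]
finger_gap: 49.5
finger_force: 50.0
```

Run:
```python
from ik import *
s=state();print(s["ee_pos"],s["tool_rot"],s["finger_gap"],s["ft_force"],s["moment"],s["joint_positions"].round(2))
c=capture("wrist"); print([(round(q["p"],2),np.round(q["box"])) for q in recognise(c,"plate_2")])
Rm=R.from_rotvec(s["tool_rot"]); p=s["ee_pos"];rp=Rm*R.from_euler("y",20,degrees=True)
print("far edge pred",proj(c,[p+rp.apply([55,y,-6]) for y in(-25,25)]).round())
print("bar",best(c,"easel_bar",2),proj(c,E0+R.from_euler("z",EY,degrees=True).apply([33,0,47.4])))
print("bar ends",proj(c,E0+R.from_euler("z",EY,degrees=True).apply([[33,138,47.4],[33,-138,47.4]])))
g=cv2.cvtColor(c["color"],cv2.COLOR_RGB2GRAY); print(g[190:300:3,440:443].mean(1).round())
print("at col 441 pred bar y=",[proj(c,E0+R.from_euler("z",EY,degrees=True).apply([33,y,47.4])).round() for y in(0,-10,-20,10)])
```

```text
[503.667 306.917  45.317] [-3.11  -0.133 -0.354] 49.45066322403839 [ 0.397 -0.205  3.036] [-0.297  0.378 -0.096] [ 0.96  0.31 -0.74  0.44 -0.42  0.3 ]
[(0.9, array([251., 196., 391., 395.]))]
far edge pred [[246. 203.]
 [393. 203.]]
bar [(0.76, array([465.9, 257.1]))] [[462.755 259.775]]
bar ends [[140.227 258.912]
 [764.317 259.611]]
[238. 160. 133. 132. 133. 134. 133. 134. 130. 136. 152. 152. 151. 150.
 150. 150. 153. 141.  42.  61.  96. 101. 109. 109. 105. 101.  91. 145.
 152. 151. 151. 153. 140.  24.  21.  22.  22.]
at col 441 pred bar y= [array([[463., 260.]]), array([[486., 260.]]), array([[509., 260.]]), array([[440., 260.]])]
```

Contact is light, so I'll release.

Request:
{"method": "send_rows", "body": {
  "fingers": [0.058,0.058,0.058,0.058,0.058,0.058,0.058,0.058,0.058,0.058,0.058,0.058],
  "dp": [
    [0,0,0],
    [0,0,0],
    [0,0,0],
    [0,0,0],
    [0,0,0],
    [0,0,-0.01],
    [0,0,-0.03],
    [0,0,-0.06],
    [0,0,-0.1],
    [0,0,-0.14],
    [0,0,-0.14],
    [0,0,-0.14]
  ],
  "rot": [
    [0,0,0],
    [0,0,0],
    [0,0,0],
    [0,0,0],
    [0,0,0],
    [0,0,0],
    [0,0,0],
    [0,0,0],
    [0,0,0],
    [0,0,0],
    [0,0,0],
    [0,0,0]
  ]
}}

```text
time_s: 31.23
ee_pos: [472.7, 305.7, 184.6]
tool_rot: [-3.104, -0.133, -0.358]
ft_force: [-0.2, -0.9, -0.8]
finger_gap: 58.2
finger_force: 0.0
```

```bash
cat >> ik.py <<'E'
def corners(y,slope=33,x=7,z=42):
    r=R.from_euler("z",EY,degrees=True)*R.from_euler("y",-slope,degrees=True)
    m=E0+R.from_euler("z",EY,degrees=True).apply([x,y,z]); return np.array([m+r.apply([a,b,5]) for a in(-55,55) for b in(-25,25)])
E
python3 - <<'E'
from ik import *
s=state();print(s["ee_pos"],s["finger_gap"])
c=capture("wrist")
print([(round(q["p"],2),np.round(q["box"])) for q in recognise(c,"plate_2")],best(c,"plate_2",2))
print("pred",proj(c,corners(60)).round())
h=hsv(c); V=h[...,2]
m=(h[...,1]<40)&(V>60)
t=capture("top");print("top",best(t,"plate_2",3),proj(t,corners(60).mean(0)))
for p,u in best(t,"plate_2",3): print(onz(t,u,10)[0])
print(goal([470,150,200],rot(0,0)), goal([455,10,110],rot(-5.5,-20)))
E
```

```text
[472.693 305.711 184.643] 58.17193610207249
[(0.8, array([614., 204., 640., 317.])), (0.75, array([291., 167., 358., 288.]))] [(0.63, array([325. , 229.5]))]
pred [[353. 290.]
 [295. 290.]
 [360. 174.]
 [289. 174.]]
top [(0.84, array([348.6, 277.6])), (0.45, array([244.1, 276.7]))] [[246.081 277.095]]
[498.64   -3.005  10.   ]
[501.022 316.059  10.   ]
(array([-0.01 ,  0.153, -0.022]), array([-0.007, -0.225,  0.085])) (array([-0.057,  0.291,  0.06 ]), array([ 0.014, -0.572,  0.183]))
```

The grey plate is seated: its box of (291–358, 167–288) agrees with my prediction. Next is the blue plate.

Run:
```python
from h import *
print(goal([470,200,190],rot(2,5)),goal([480,4,110],rot(-5.5,-20)))
```

```text
(array([-0.008,  0.103, -0.012]), array([-0.005, -0.137,  0.05 ])) (array([-0.033,  0.299,  0.065]), array([ 0.014, -0.572,  0.183]))
```

Request:
{"method": "send_rows", "body": {
  "fingers": [0.072,0.072,0.072,0.072,0.072,0.072,0.072,0.072,0.072,0.072,0.072,0.072],
  "dp": [
    [-0.008,0.04,-0.012],
    [-0.008,0.08,-0.012],
    [-0.033,0.299,0.065],
    [-0.033,0.299,0.065],
    [-0.033,0.299,0.065],
    [-0.033,0.299,0.065],
    [-0.033,0.299,0.065],
    [-0.033,0.299,0.065],
    [-0.033,0.299,0.065],
    [-0.033,0.299,0.065],
    [-0.033,0.299,0.065],
    [-0.033,0.299,0.065]
  ],
  "rot": [
    [0,0,0],
    [-0.005,-0.137,0.05],
    [0.014,-0.572,0.183],
    [0.014,-0.572,0.183],
    [0.014,-0.572,0.183],
    [0.014,-0.572,0.183],
    [0.014,-0.572,0.183],
    [0.014,-0.572,0.183],
    [0.014,-0.572,0.183],
    [0.014,-0.572,0.183],
    [0.014,-0.572,0.183],
    [0.014,-0.572,0.183]
  ]
}}

```text
time_s: 32.53
ee_pos: [480.5, 5.4, 111.3]
tool_rot: [-3.073, 0.145, 0.539]
ft_force: [0.0, 0.0, 0.1]
finger_gap: 72.0
finger_force: 0.0
```

```bash
cat > b.py <<'E'
from ik import *
s=state();print(s["ee_pos"],s["tool_rot"],s["joint_positions"].round(2))
c=capture("wrist");h=hsv(c)
print(best(c,"plate_3",2),[onz(c,u,10)[0] for p,u in best(c,"plate_3",2)],[np.round(q["box"]) for q in recognise(c,"plate_3")[:2]])
m=(h[...,0]>95)&(h[...,0]<130)&(h[...,1]>90)&(h[...,2]>25); pr(c,blobs(c,m,10,400))
E
python3 b.py
```

```text
[480.513   5.408 111.274] [-3.073  0.145  0.539] [ 0.31  0.37 -0.25 -0.14 -1.27  1.24]
[(0.87, array([321.5, 171.4]))] [array([494.27 ,   3.287,  10.   ])] []
c [453.434 174.415] size [156.   14.9] yaw -85.1 px [ 92. 243.]
c [496.202   3.154] size [109.4  48.7] yaw -5.6 px [321. 155.]
```

Request:
{"method": "send_rows", "body": {
  "fingers": [0.072,0.072,0.072,0.072,0.072,0.072,0.072],
  "dp": [
    [0.015,0.0008,0.028],
    [0.03,0.0008,0.056],
    [0.042,0.0008,0.08],
    [0.048,0.0008,0.09],
    [0.0505,0.0008,0.095],
    [0.0505,0.0008,0.095],
    [0.0505,0.0008,0.095]
  ],
  "rot": [
    [0,0,0],
    [0,0,0],
    [0,0,0],
    [0,0,0],
    [0,0,0],
    [0,0,0],
    [0,0,0]
  ]
}}

```text
time_s: 33.32
ee_pos: [496.1, 3.0, 5.6]
tool_rot: [-3.073, 0.145, 0.537]
ft_force: [0.4, 0.0, 0.8]
finger_gap: 72.3
finger_force: 0.0
```

Run:
```python
from h import *
s=state();print(s["ee_pos"],s["ft_force"],goal([495.5,3.2,4.2],rot(-5.5,-20)))
```

```text
[496.059   2.972   5.646] [0.367 0.003 0.79 ] (array([-0.   , -0.   ,  0.002]), array([-0.002, -0.003,  0.002]))
```

Request:
{"method": "send_rows", "body": {
  "fingers": [0.072,0.045,0.045,0.045,0.045,0.045,0.045,0.045,0.045],
  "dp": [
    [0,0,0.001],
    [0,0,0.001],
    [0,0,0.001],
    [0,0,0.001],
    [0,0,0.001],
    [0,0,0.001],
    [0,0,0.001],
    [0,0,0.001],
    [0,0,0.001]
  ],
  "rot": [
    [0,0,0],
    [0,0,0],
    [0,0,0],
    [0,0,0],
    [0,0,0],
    [0,0,0],
    [0,0,0],
    [0,0,0],
    [0,0,0]
  ],
  "newtons": 50
}}

```text
time_s: 34.07
ee_pos: [495.2, 2.8, 4.1]
tool_rot: [-3.073, 0.146, 0.539]
ft_force: [0.3, 0.8, 5.5]
finger_gap: 49.3
finger_force: 50.0
```

Run:
```python
from ik import *
s=state();print(s["ee_pos"],s["finger_gap"],s["ft_force"])
P,r=lean2(-45,20,0,-1,dx=6); print(P,ik(P,r,s["joint_positions"]))
print(goal([490,10,130],rot(-5.5,-15)),goal(P+[-10,0,120],r),goal(P+[0,0,60],r))
```

```text
[495.202   2.771   4.12 ] 49.34545574114788 [0.325 0.842 5.534]
[512.1   201.194  43.227] (array([ 0.802,  0.245, -0.84 ,  0.451, -0.347,  0.438]), np.float64(3.48792170285992e-11), 1.5384321368466606e-13)
(array([-0.048, -0.007, -0.116]), array([-0.002,  0.085,  0.001])) (array([-0.065, -0.198, -0.145]), array([-0.013,  0.572, -0.181])) (array([-0.036, -0.199, -0.092]), array([-0.013,  0.572, -0.181]))
```

Request:
{"method": "send_rows", "body": {
  "fingers": [0.045,0.045,0.045,0.045,0.045,0.045,0.045,0.045,0.045,0.045,0.045,0.045],
  "dp": [
    [-0.015,0,-0.036],
    [-0.03,0,-0.073],
    [-0.048,-0.007,-0.11],
    [-0.065,-0.192,-0.145],
    [-0.065,-0.192,-0.145],
    [-0.065,-0.192,-0.145],
    [-0.065,-0.192,-0.145],
    [-0.065,-0.192,-0.145],
    [-0.065,-0.192,-0.145],
    [-0.065,-0.192,-0.145],
    [-0.065,-0.192,-0.145],
    [-0.065,-0.192,-0.145]
  ],
  "rot": [
    [0,0,0],
    [0,0,0],
    [-0.002,0.085,0],
    [-0.013,0.572,-0.181],
    [-0.013,0.572,-0.181],
    [-0.013,0.572,-0.181],
    [-0.013,0.572,-0.181],
    [-0.013,0.572,-0.181],
    [-0.013,0.572,-0.181],
    [-0.013,0.572,-0.181],
    [-0.013,0.572,-0.181],
    [-0.013,0.572,-0.181]
  ]
}}

```text
time_s: 35.07
ee_pos: [501.7, 193.8, 162.1]
tool_rot: [-3.11, -0.127, -0.352]
ft_force: [-0.4, -0.4, -1.6]
finger_gap: 48.9
finger_force: 50.0
```

Run:
```python
from ik import *
s=state();print(s["ee_pos"],s["finger_gap"],s["finger_force"],s["joint_positions"].round(2))
P,r=lean2(-52,20,0,-1,dx=6); print(P,goal(P+[0,0,60],r),goal(P+[0,0,2],r))
Rm=R.from_rotvec(s["tool_rot"]); p=s["ee_pos"];rp=Rm*R.from_euler("y",20,degrees=True);c=capture("wrist")
print("far edge pred",proj(c,[p+rp.apply([55,y,-6]) for y in(-25,25)]).round(),[(round(q["p"],2),np.round(q["box"])) for q in recognise(c,"plate_3")])
print("bar",best(c,"easel_bar",2),proj(c,E0+R.from_euler("z",EY,degrees=True).apply([33,0,47.4])))
```

```text
[501.721 193.829 162.084] 48.90401453534739 49.996737241744995 [ 0.84  0.06 -0.65  0.24 -0.71  0.64]
[512.686 194.218  43.227] (array([-0.002,  0.   ,  0.06 ]), array([ 0.001,  0.002, -0.002])) (array([-0.015,  0.   ,  0.116]), array([ 0.001,  0.002, -0.002]))
far edge pred [[246. 203.]
 [393. 203.]] [(0.88, array([248., 196., 392., 391.])), (0.56, array([115., 191., 214., 313.]))]
bar [(0.92, array([248.5, 227.3])), (0.6, array([166.3, 257.2]))] [[248.141 226.059]]
```

Request:
{"method": "send_rows", "body": {
  "fingers": [0.045,0.045,0.045,0.045,0.045,0.045,0.045,0.045,0.045,0.045,0.045,0.045],
  "dp": [
    [-0.001,0,0.03],
    [-0.002,0,0.06],
    [-0.006,0,0.08],
    [-0.01,0,0.095],
    [-0.012,0,0.104],
    [-0.013,0,0.11],
    [-0.014,0,0.114],
    [-0.015,0,0.116],
    [-0.015,0,0.116],
    [-0.015,0,0.116],
    [-0.015,0,0.116],
    [-0.015,0,0.116]
  ],
  "rot": [
    [0,0,0],
    [0,0,0],
    [0,0,0],
    [0,0,0],
    [0,0,0],
    [0,0,0],
    [0,0,0],
    [0,0,0],
    [0,0,0],
    [0,0,0],
    [0,0,0],
    [0,0,0]
  ]
}}

```text
time_s: 36.22
ee_pos: [513.3, 196.0, 46.8]
tool_rot: [-3.108, -0.13, -0.355]
ft_force: [1.3, 0.1, -1.7]
finger_gap: 49.3
finger_force: 50.0
```

Request:
{"method": "send_rows", "body": {
  "fingers": [0.045,0.045,0.045,0.058,0.058,0.058,0.058,0.058,0.058],
  "dp": [
    [0,0,0.002],
    [0,0,0.002],
    [0,0,0.002],
    [0,0,0.002],
    [0,0,0.002],
    [0,0,0.002],
    [0,0,0.002],
    [0,0,-0.01],
    [0,0,-0.03]
  ],
  "rot": [
    [0,0,0],
    [0,0,0],
    [0,0,0],
    [0,0,0],
    [0,0,0],
    [0,0,0],
    [0,0,0],
    [0,0,0],
    [0,0,0]
  ]
}}

```text
time_s: 36.97
ee_pos: [505.1, 193.8, 73.6]
tool_rot: [-3.113, -0.13, -0.348]
ft_force: [0.0, 0.5, 0.6]
finger_gap: 58.2
finger_force: 0.0
```

Request:
{"method": "send_rows", "body": {
  "fingers": [0.058,0.058,0.058,0.058,0.058,0.058,0.058,0.058,0.058],
  "dp": [
    [0,0,-0.03],
    [0,0,-0.06],
    [0,0,-0.1],
    [0,0,-0.14],
    [0,0,-0.18],
    [0,0,-0.2],
    [0,0,-0.2],
    [0,0,-0.2],
    [0,0,-0.2]
  ],
  "rot": [
    [0,0,0],
    [0,0,0],
    [0,0,0],
    [0,0,0],
    [0,0,0],
    [0,0,0],
    [0,0,0],
    [0,0,0],
    [0,0,0]
  ]
}}

```text
time_s: 37.72
ee_pos: [461.1, 191.1, 269.6]
tool_rot: [-3.11, -0.13, -0.352]
ft_force: [-0.0, 0.2, -1.3]
finger_gap: 58.1
finger_force: 0.0
```

Run:
```python
from ik import *
s=state();print(s["ee_pos"],s["finger_gap"],s["ft_force"])
c=capture("wrist");h=hsv(c)
for q in("plate_2","plate_3"): print([(round(q["p"],2),np.round(q["box"])) for q in recognise(c,q)],best(c,q,3))
for y in(60,-52):
    k=corners(y); print("pred",proj(c,k).round().tolist(),proj(c,k.mean(0)))
m=(h[...,0]>95)&(h[...,0]<130)&(h[...,1]>90)&(h[...,2]>25)
for k in cv2.findContours(cv2.morphologyEx(m.astype(np.uint8),cv2.MORPH_OPEN,np.ones((3,3))),0,2)[0]:
    if cv2.contourArea(k)>300: print("blue",cv2.boxPoints(cv2.minAreaRect(k)).round().tolist())
```

```text
[461.118 191.055 269.61 ] 58.10972619978181 [-0.015  0.163 -1.285]
[(0.95, array([292., 153., 350., 250.])), (0.84, array([173., 150., 240., 256.]))] [(0.76, array([317.6, 202.9])), (0.64, array([ 23.7, 241.6])), (0.58, array([210.2, 203.1]))]
[(0.95, array([292., 153., 350., 250.])), (0.84, array([173., 150., 240., 256.]))] [(0.76, array([317.6, 202.9])), (0.64, array([ 23.7, 241.6])), (0.58, array([210.2, 203.1]))]
pred [[240.0, 255.0], [194.0, 255.0], [226.0, 160.0], [171.0, 160.0]] [[208.161 211.252]]
pred [[345.0, 255.0], [298.0, 255.0], [349.0, 160.0], [294.0, 160.0]] [[321.286 211.191]]
blue [[144.0, 255.0], [404.0, 255.0], [404.0, 261.0], [144.0, 261.0]]
blue [[293.0, 152.0], [346.0, 152.0], [346.0, 246.0], [293.0, 246.0]]
```

Run:
```python
from ik import *
c=capture("wrist");t=capture("top");s=capture("side")
iv=R.from_euler("z",EY,degrees=True).inv()
def hull(cam):
    h=hsv(cam);m=(h[...,0]>95)&(h[...,0]<130)&(h[...,1]>90)&(h[...,2]>25)
    o=[]
    for k in cv2.findContours(m.astype(np.uint8),0,2)[0]:
        if cv2.contourArea(k)>60: x,y,w,hh=cv2.boundingRect(k); o.append((x,y,x+w,y+hh,round(cv2.contourArea(k))))
    return o
for n,cam in(("wrist",c),("top",t),("side",s)):
    print(n,[o for o in hull(cam)][:8], best(cam,"plate_3",4))
    for x,z,sl in((7,42,33),(14,44,35),(18,46,37)): 
        q=proj(cam,corners(-52,sl,x,z)); print("   ",x,z,sl,q.min(0).round(),q.max(0).round())
# bottom edge of blue plate in wrist, fine: column profile
h=hsv(c); print("H/S/V down col 320:",[(r,*h[r,320]) for r in range(238,266,2)])
print("grey col 215:",[(r,*h[r,215]) for r in range(238,266,2)])
```

```text
wrist [(143, 255, 405, 263, 1644), (293, 152, 347, 248, 4549)] [(0.95, array([317.6, 204.3])), (0.78, array([210.7, 205.9]))]
    7 42 33 [293. 160.] [349. 255.]
    14 44 35 [293. 153.] [349. 248.]
    18 46 37 [293. 149.] [349. 243.]
top [(274, 255, 290, 269, 136)] [(0.61, array([245.3, 275.3])), (0.47, array([283. , 271.7]))]
    7 42 33 [273. 256.] [293. 291.]
    14 44 35 [273. 254.] [293. 288.]
    18 46 37 [273. 253.] [293. 287.]
side [(55, 283, 83, 298, 132), (343, 270, 361, 334, 80), (324, 265, 353, 294, 314), (621, 246, 634, 256, 70)] [(0.9, array([330.5, 305.5])), (0.65, array([337. , 276.9]))]
    7 42 33 [324. 264.] [355. 293.]
    14 44 35 [323. 263.] [353. 293.]
    18 46 37 [322. 262.] [351. 292.]
H/S/V down col 320: [(238, np.int64(107), np.int64(171), np.int64(149)), (240, np.int64(108), np.int64(164), np.int64(151)), (242, np.int64(107), np.int64(175), np.int64(147)), (244, np.int64(107), np.int64(168), np.int64(146)), (246, np.int64(108), np.int64(165), np.int64(144)), (248, np.int64(98), np.int64(20), np.int64(229)), (250, np.int64(100), np.int64(3), np.int64(254
[... 370 characters left out ...]
215: [(238, np.int64(80), np.int64(9), np.int64(85)), (240, np.int64(90), np.int64(9), np.int64(86)), (242, np.int64(80), np.int64(9), np.int64(81)), (244, np.int64(100), np.int64(10), np.int64(78)), (246, np.int64(60), np.int64(6), np.int64(82)), (248, np.int64(90), np.int64(3), np.int64(82)), (250, np.int64(90), np.int64(3), np.int64(78)), (252, np.int64(45), np.int64(5), np.int64(101)), (254, np.int64(114), np.int64(51), np.int64(104)), (256, np.int64(108), np.int64(199), np.int64(100)), (258, np.int64(110), np.int64(192), np.int64(106)), (260, np.int64(110), np.int64(200), np.int64(102)), (262, np.int64(113), np.int64(107), np.int64(98)), (264, np.int64(22), np.int64(23), np.int64(124))]
```

Run:
```python
from ik import *
t=capture("top");s=capture("side");h=hsv(t)
for n,cam in(("top",t),("side",s)):
    h=hsv(cam); l,tt,r,b=(430,210,530,310) if n=="top" else (330,150,420,230)
    for nm,lo,hi in(("yel",22,35),("grn",50,75)):
        m=np.zeros(h.shape[:2],bool); m[tt:b,l:r]=((h[...,0]>lo)&(h[...,0]<hi)&(h[...,1]>90)&(h[...,2]>50))[tt:b,l:r]
        print(n,nm,[(cv2.boundingRect(k),cv2.contourArea(k)) for k in cv2.findContours(m.astype(np.uint8),0,2)[0] if cv2.contourArea(k)>3])
    for rt in([603,-334.5],[608.5,-413.5]): print("  pred stripe",proj(cam,[rt[0]-5,rt[1],71]).round(),"hole",proj(cam,[rt[0]-6,rt[1],131]).round())
    print(n,best(cam,"link_1",3))
for q,z in(("fuse_carton_white",0),("coupling_hub",0),("ball_bearing",0),("pad",0)): print(q,[(p,u) for p,u in best(t,q,1)])
```

```text
top yel []
top grn [((492, 210, 38, 100), 3119.5)]
  pred stripe [[461. 242.]] hole [[467. 238.]]
  pred stripe [[487. 240.]] hole [[494. 236.]]
top [(0.64, array([462.8, 240.9]))]
side yel []
side grn [((400, 224, 20, 6), 68.0)]
  pred stripe [[356. 184.]] hole [[356. 171.]]
  pred stripe [[359. 174.]] hole [[360. 161.]]
side [(0.63, array([356.4, 173.3])), (0.51, array([362.9, 168. ]))]
fuse_carton_white [(0.47, array([449.9, 213.2]))]
coupling_hub [(0.65, array([174.9, 294.4]))]
ball_bearing [(0.58, array([148.6, 291.1]))]
pad [(0.59, array([168.6, 270. ]))]
```

The side view finds both links at the pegs, the plates are seated, and the bystanders haven't moved. Handing in.

```bash
python3 -c "
from workcell import *
print(sign_off())"
```

```text
the job is handed in; nothing more can be done
None
```

The job is handed in: by my last camera readings both links hang on their pegs and the grey and blue plates (the red one was absent) lean on the easel, about 110 mm apart. The blue plate's foot sits roughly 7 mm short of the lip but within the limits, and I got no pass or fail back.

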